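Rebuild the hand mill on its stand

ROBOT

A 6-joint arm with a two-finger parallel gripper is mounted at the origin on a cart in front of the work surface, level with it; the furniture and walls round the work are solid. World frame = base frame: x ahead of the robot, y to its left, z up, the work surface at z = 0. Lengths are in m, angles in rad, forces in N, time in s.
With the tool pointing down it reaches from about 0.225 to 0.875 m from the base axis. Payload 3.4 kg.
Tool frame: the origin (TCP) lies at the very end of the fingers, on their centre line; the grasp point (between the pads) lies 19 mm behind it; z points along the fingers, y is the line along which they close (so a half turn about z gives the same grasp; the last joint's range is limited). The gripper opens to 85 mm and grips with 20 to 120 N. Pads are 22 mm wide; open, the fingers measure 114 mm over their backs; the gripper's body (76 mm by 85 mm) begins 54 mm behind the grasp point. The pads swing forward as they close: fully open they stand 13 mm farther back than shut.
Start: joints at [0.982, 0.276, 1.505, -0, 1.361, -0.121], TCP at [0.259, 0.513, 0.231] pointing down, gripper open.
Joint ranges: [-2.89, 2.89], [-0.75, 2.08], [0.22, 2.7], [-1.18, 4.32], [0.11, 2.71], [-2.7, 2.7]. Speed limits (rad/s): [2.57, 2.57, 3.14, 3.14, 3.14, 3.14].

INTERFACE

Orientations are given as a unit quaternion [w, x, y, z].
In Python, from rig import manip, eyes gives the robot as it stands.
- The arm moves only by the tool servo_tool, never from a script. Its argument "series" is text: rows parted by semicolons, each of 7 numbers parted by spaces: the shift along the tool's x, y, z in m, then the turn, a rotation vector about the tool's x, y, z in degrees, then the closure, from 0 (fully open) to 1 (shut). In form: dx dy dz ax ay az fingers; .... A call has 1 to 5 rows; each row is the pose to reach, as a shift and turn from the pose commanded when the call began, along the tool's axes at that moment; what a row does not reach only later rows make up. A row lasts 1/10 s, in which the tool goes at most 50 mm and 8.59 degrees, less where a joint would pass 70% of its speed; a pose out of reach is approached as far as the arm can. A call with a gripper value outside its range is refused whole. The fingers move at their own pace and stop on an object; "squeeze" is the grip in N (left out, the last holds). Time passes only in rows, so rows that repeat a pose let the fingers close. It gives the time, the measured TCP pose, the force, the opening and the grip force at its end, in the units of the state.
- manip.get_state(): the state, without advancing time (a new reading comes with each control period).
- eyes.get_image(name): name is "side" or "top" or "wrist"; returns the picture (480x640x3 uint8, red, green, blue); there is no depth.
- eyes.camera_info(name): a dict with "fx", "fy", "cx", "cy" (pixels), "dist" ([k1, k2, p1, p2, k3] as OpenCV has them; the pictures are not rectified), "eye" and "orientation" of the camera in the world. Camera axes: x right, y down, z forward; pixel columns grow to the right and rows downward; lengths in m; the calibration is good to about 2 mm. A picture is of the moment at which its call begins: read the wrist's pose just before it. camera_info takes no time and is no camera call; for the wrist camera it gives the pose at the moment of the call.
- manip.sign_off(): hands the job in; it is judged then, once.
The state is a dict: "clock": time; "qpos": joint angles; "qd": joint speeds; "effort": joint torques, N m; "position": TCP position; "ee_rot": TCP orientation; "contact_force": force on the tool from outside, world axes, zero at the start; "moment": the same for the moment, N m; "width": finger opening in m; "gripper_force": force on a finger pad.
Only numpy, scipy, OpenCV 4.12 (cv2) and the standard library are available. Lean on these libraries where they do the work, as an engineer would, in place of code of your own. Each camera call takes 0.05 s, during which the arm holds its last target. There are 200 camera calls.

TASK

The lab's hand coffee mill has been taken apart for brushing: put it back together, standing in its round walnut stand, from the bottom up. First set the black catch cup in the stand's recess, then seat the blue mill body fully on the cup, then drop the copper lid over the spindle and home on the hopper, and last turn the crank so that its slot matches the flats of the spindle and push it right down on the lid. Let go of everything, and do not shove the dosing cup, the red tin or the brush about.

Things in the scene. Friction and masses are not known exactly. Their poses are not given: they have to be found in the camera images.
- stand: Turned walnut bench stand, fixed to the table: low round disc, 90 mm across, 14 mm high, with a round cork-lined recess in the middle, 61 mm across, whose floor lies 6 mm above the table. Origin: centre of its underside on the table; z up.
- catch_cup: Black steel catch cup with a bright rim, open on top, 54 mm across, 46 mm high, wall 3.5 mm (mouth 47 mm inside), foot bevelled to 48 mm; stands upright. Origin: centre of its underside; z up. Seated, it rests on the floor of the stand's recess (origin 6 mm above the stand's), with 3.5 mm of play all round. Grip it across the outside near the rim. 0.12 kg.
- mill_body: Blue barrel 54 mm across, upright, 10 to 86 mm (hopper rim) up, black ribbed band (56 mm) at 20-50; grip above it. Below, a 43 mm spigot, 10 mm long, bevelled, fits the cup 2 mm loose. Steel spindle in the open hopper: tip at 113 mm; top 38 mm a flat tang, 18 mm along x, 8 along y, rounded tip. Origin: centre of underside, z up. Seated: 36 mm above the cup's origin. 0.3 kg.
- hopper_lid: Copper ring-shaped lid, right way up: disc 60 mm across, 7 mm thick, black-edged hole 25 mm across for the spindle; under it a black collar 43 mm across, 6 mm deep, bevelled to 38. 13 mm high in all. Origin: centre of the underside; z up. Seated, disc on hopper rim, collar inside with 2 mm play (origin 80 mm above the body's). Grip the disc's edge, which juts 3 mm past the barrel. 0.06 kg.
- crank: Crank lying flat: dark hub, 30 mm (x) by 22 mm (y), 18 mm high, with a slot right through, 20.5 (x) by 10.5 mm (y); flat 14 mm arm, 7 mm thick, along +x to an upright wooden knob, 37 mm high, 78 mm from the slot. Origin: slot centre at the underside; z up. Goes on the tang either way round, x along the tang's x. Seated: on the lid, 93 mm above the body's origin. Grip hub across y. 0.1 kg.
- dosing_cup: Bystander, loose: light grey dosing cup with a flared rim, on the table among the parts (another stands on the scale behind), 62 mm across, 63 mm high, taller and wider than the catch cup. Not part of the mill. Origin: centre of its underside.
- red_tin: Bystander, loose: closed red tin with a white lid, on the table among the parts (another stands at the back), 68 mm across, 66 mm high. Origin: centre of its underside.
- mill_brush: Bystander, loose: cleaning brush with a wooden handle, lying on the table near its front edge, 169 mm long along its y, 31 mm wide, 32 mm high. Origin: middle of its underside.
Things that resemble listed ones, but are neither listed nor needed, are in the scene too. What is shaped like the crank but green or pink is not meant.

How it is judged:
On the way, in this order (a step that is already met when the one before it is completed fails the run):
1. the catch cup sits in the stand's recess (horizontal distance between catch_cup and stand below 0.006 m and z of catch_cup in the frame of stand between 0.0035 and 0.0085 m and angle between catch_cup's own z axis and vertical below 0.07 rad), for 0.2 s.
2. the mill body is seated on the catch cup, in the stand (all of step 1 and horizontal distance between mill_body and catch_cup below 0.005 m and z of mill_body in the frame of catch_cup between 0.0335 and 0.0385 m and angle between mill_body's own z axis and vertical below 0.07 rad), for 0.2 s.
3. the lid is home on the hopper (all of step 2 and horizontal distance between hopper_lid and mill_body below 0.005 m and z of hopper_lid in the frame of mill_body between 0.0775 and 0.0825 m and angle between hopper_lid's own z axis and vertical below 0.07 rad), for 0.2 s.
4. the crank is down on the spindle's tang, on the lid (all of step 3 and horizontal distance between crank and mill_body below 0.005 m and z of crank in the frame of mill_body between 0.0905 and 0.0955 m and angle between crank's own z axis and vertical below 0.07 rad and angle between the x axis of crank and the x axis of mill_body, either way round below 0.35 rad), for 0.2 s.
At the end, for the whole second after the job is handed in: Stacked upright (4 degrees) in the stand and at rest: cup in recess, centred to 6 mm; body on the cup, lid on the body, crank on lid and tang, each centred to 5 mm on the one below and within 2.5 mm of its seated height (all of step 4 and linear speed of each of catch_cup, mill_body, hopper_lid, crank below 0.01 m/s and angular speed of each of catch_cup, mill_body, hopper_lid, crank below 0.1 rad/s); the robot touches nothing.
It fails at once if the dosing cup is pushed more than 30 mm from its place (distance of dosing_cup from where it was at the start of the episode above 0.03 m).
It fails at once if the red tin is pushed more than 30 mm from its place (distance of red_tin from where it was at the start of the episode above 0.03 m).
It fails at once if the brush is pushed more than 30 mm from its place (distance of mill_brush from where it was at the start of the episode above 0.03 m).
It also fails if it takes over 115 s, if anything falls off the work surface, if the arm or the gripper's body presses on something with over 40 N, if the wrist force passes 120 N, or if a joint passes its speed limit or range.

## Working session

There is one attempt and no reset: what is moved stays moved. The work goes in short steps, Python scripts to look and compute and a tool call to move; the robot and the scene stay as the last step left them, time stands still between calls to the robot, and variables do not carry over. Pictures are saved under pics/ and viewed, at most 14 in all, crops included, and the job is handed in when it is done.

Besides the shell and the picture viewer there is one more tool, called after ">>>" as name(argument=value, ...), one argument or row to a line, values as JSON. servo_tool: Moves the arm, as the interface text tells. Its arguments: {"type":"object","properties":{"series":{"type":"string"},"squeeze":{"type":"number"}},"required":["series"]}

```bash
mkdir -p pics; ls
python3 - <<'E'
from rig import manip, eyes
import cv2
print(manip.get_state())
for n in ("top","side","wrist"):
    print(n,eyes.camera_info(n))
    cv2.imwrite(f"pics/{n}0.png",eyes.get_image(n)[:,:,::-1])
E
```

```text
pics
{'clock': 0.0, 'qpos': array([ 9.82016622e-01,  2.76607686e-01,  1.50616803e+00,  1.25205679e-05,
        1.36069348e+00, -1.20993176e-01]), 'qd': array([-0.00010168,  0.00104646, -0.00147904, -0.0002317 ,  0.00060763,
        0.00112067]), 'effort': array([-1.34525420e-03, -4.16773868e+01, -2.45803320e+01, -5.58516222e-04,
        1.11068023e-02, -1.36103171e-06]), 'position': array([0.25896811, 0.51277391, 0.23041857]), 'ee_rot': array([-3.31773341e-04,  2.31767701e-01,  9.72770709e-01, -8.77674695e-04]), 'contact_force': array([-0.51944788,  0.30627973,  0.59446336]), 'moment': array([0.06245965, 0.0033736 , 0.0191551 ]), 'gripper_force': 0.0, 'width': 0.08520369336902367}
top {'fx': 439.8618904404776, 'fy': 439.8618904404776, 'cx': 323.22032554029454, 'cy': 236.51548361719827, 'dist': array([-0.02065152,  0.        ,  0.        ,  0.        ,  0.        ]), 'eye': array([0.33789793, 0.00551337, 0.90089889]), 'orientation': array([-0.06348391,  0.71460122, -0.69420057,  0.05831342])}
side {'fx': 456.04477697951336, 'fy': 456.04477697951336, 'cx': 316.5925099245054, 'cy': 239.8751370090478, 'dist': array([-0.08772192,  0.        ,  0.        ,  0.        ,  0.        ]), 'eye': array([-0.08294519, -0.44273468,  0.56952442]), 'orientation': array([-0.40518428,  0.80447829, -0.38687228,  0.19740873])}
wrist {'fx': 358.5500953012849, 'fy': 358.5500953012849, 'cx': 316.8296043987397, 'cy': 239.53140728631894, 'dist': array([-0.07167969,  0.        ,  0.        ,  0.        ,  0.        ]), 'eye': array([0.18927385, 0.54780817, 0.37285441]), 'orientation': array([0.13148925, 0.84156166, 0.51784265, 0.07952064])}
```

View pics/top0.png

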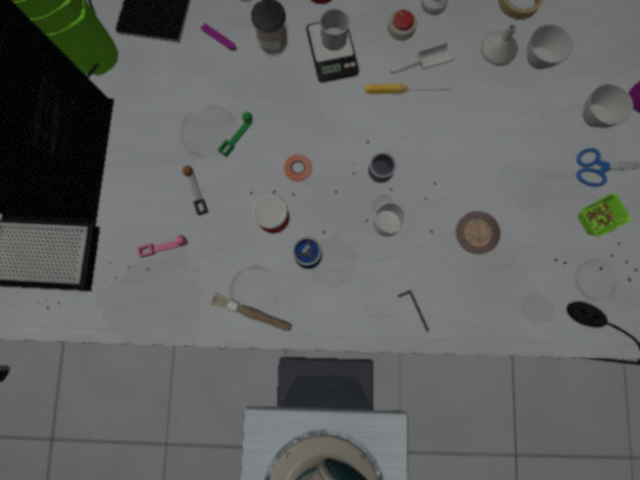

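View pics/side0.png

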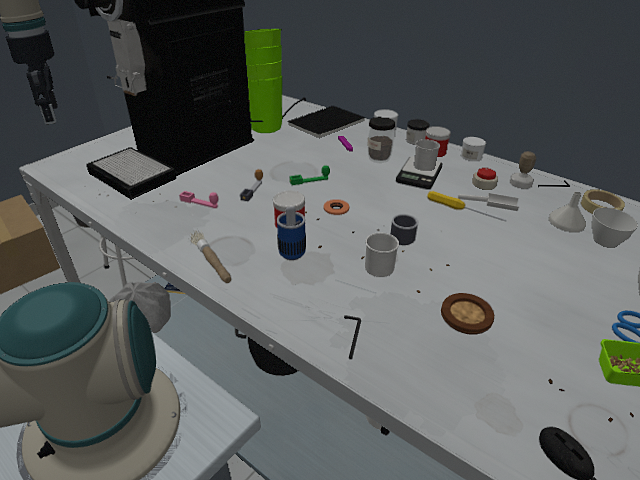

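The top view shows the stand at about (478,232), the cup (382,166), the body (308,252), the lid (298,167) and the real crank (dark hub (201,206), knob (187,171)). The tin is at (271,212), the dosing cup at (388,218) and the brush at (250,312). I'll enlarge this area.

```bash
cat > h.py <<'E'
from rig import manip, eyes
import numpy as np, cv2
from scipy.spatial.transform import Rotation as R
def rot(q): return R.from_quat([q[1],q[2],q[3],q[0]])
def ray(info,uv):
    K=np.array([[info['fx'],0,info['cx']],[0,info['fy'],info['cy']],[0,0,1]])
    p=cv2.undistortPoints(np.array([[uv]],float),K,info['dist'])[0,0]
    return rot(info['orientation']).apply([p[0],p[1],1])
def at(info,uv,z):
    d=ray(info,uv); e=info['eye']; return e+d*(z-e[2])/d[2]
def proj(info,P):
    K=np.array([[info['fx'],0,info['cx']],[0,info['fy'],info['cy']],[0,0,1]])
    r=rot(info['orientation']).inv(); c=r.apply(np.atleast_2d(P)-info['eye'])
    return cv2.projectPoints(c,np.zeros(3),np.zeros(3),K,info['dist'])[0][:,0]
def delta(target,yaw=None):
    """shift in tool axes from current pose to target xyz"""
    s=manip.get_state(); r=rot(s['ee_rot'])
    return r.inv().apply(np.array(target)-s['position'])
E
python3 - <<'E'
import cv2
im=cv2.imread('pics/top0.png')
cv2.imwrite('pics/a.png',cv2.resize(im[140:280,140:340],None,fx=4,fy=4,interpolation=cv2.INTER_CUBIC))
cv2.imwrite('pics/b.png',cv2.resize(im[140:280,340:540],None,fx=4,fy=4,interpolation=cv2.INTER_CUBIC))
E
```

```text
(no output)
```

View pics/a.png

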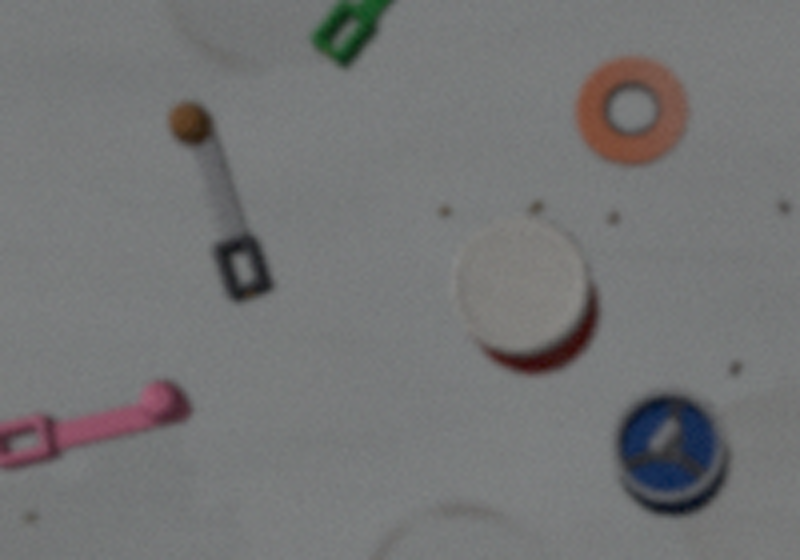

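View pics/b.png

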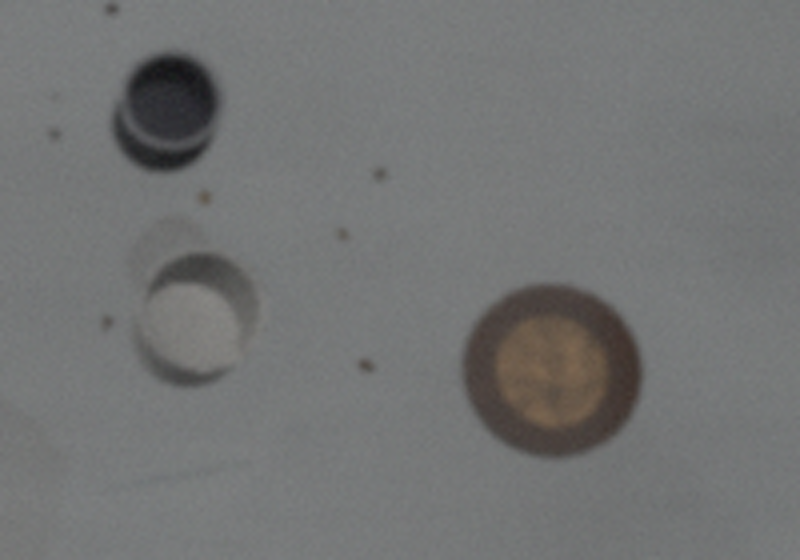

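Run:
```python
from h import *
I=eyes.camera_info('top')
def c(x,y,ox): return ((x+.5)/4-.5+ox,(y+.5)/4-.5+140)
for n,x,y,ox,z in [('stand',553,370,340,.014),('cup',171,99,340,.046),('dosing',203,308,340,.063),('body',671,447,140,.086),('lid',632,110,140,.013),('hub',243,268,140,.018),('knob',190,122,140,.037),('tin',522,286,140,.066),('tang a',652,457,140,.113),('tang b',684,412,140,.113)]:
    print(n,at(I,c(x,y,ox),z).round(4))
```

```text
stand [ 0.5105 -0.3027  0.014 ]
cup [ 0.6388 -0.1018  0.046 ]
dosing [ 0.5268 -0.1158  0.063 ]
body [0.4507 0.0424 0.086 ]
lid [0.6394 0.0726 0.013 ]
hub [0.5471 0.2701 0.018 ]
knob [0.6188 0.2978 0.037 ]
tin [0.5305 0.1187 0.066 ]
tang a [0.4422 0.0496 0.113 ]
tang b [0.4631 0.0358 0.113 ]
```

>>> servo_tool(
  series="-0.041 -0.025 0 0 0 0 0; -0.082 -0.05 0 0 0 0 0; -0.123 -0.075 0 0 0 0 0; -0.164 -0.1 0 0 0 0 0; -0.205 -0.125 0 0 0 0 0",
)

```text
clock: 0.65
position: [0.3864, 0.3076, 0.2312]
ee_rot: [0.0, 0.231, 0.973, 0.0]
contact_force: [0.4, 0.2, 0.9]
width: 0.0855
gripper_force: 0.0
```

>>> servo_tool(
  series="-0.041 -0.025 0 0 0 0 0; -0.082 -0.05 0 0 0 0 0; -0.123 -0.075 0 0 0 0 0; -0.164 -0.1 0 0 0 0 0; -0.205 -0.125 0 0 0 0 0",
)

```text
clock: 1.15
position: [0.5131, 0.1034, 0.2312]
ee_rot: [-0.0, 0.232, 0.973, 0.0]
contact_force: [1.0, 0.5, -0.7]
width: 0.0854
gripper_force: 0.0
```

>>> servo_tool(
  series="-0.041 -0.025 0 0 0 -6 0; -0.082 -0.05 0 0 0 -12 0; -0.123 -0.075 0 0 0 -18 0; -0.164 -0.1 0 0 0 -24 0; -0.205 -0.125 0 0 0 -27 0",
)

```text
clock: 1.65
position: [0.6397, -0.1006, 0.2309]
ee_rot: [-0.0, -0.003, 1.0, 0.0]
contact_force: [1.1, 0.4, 0.7]
width: 0.0851
gripper_force: 0.0
```

>>> servo_tool(
  series="0 0 0 0 0 0 0; 0 0 0 0 0 0 0",
)

```text
clock: 1.85
position: [0.639, -0.0997, 0.2301]
ee_rot: [-0.001, -0.001, 1.0, 0.001]
contact_force: [-0.7, -0.1, 0.1]
width: 0.0854
gripper_force: 0.0
```

Run:
```python
from h import *
s=manip.get_state(); print(s['clock'],s['position'],s['ee_rot'],s['qpos'])
I=eyes.camera_info('wrist'); print(I, rot(I['orientation']).as_matrix())
im=eyes.get_image('wrist'); cv2.imwrite('pics/w1.png',im[:,:,::-1])
print(proj(I,[[.6388,-.1018,.046],[.5268,-.1158,.063]]))
```

```text
1.85 [ 0.63902636 -0.09971823  0.23011884] [-1.00392594e-03 -5.00776862e-04  9.99999204e-01  5.77785787e-04] [-2.62646247e-01  3.86433397e-01  1.34123738e+00  6.00675894e-04
  1.41616122e+00 -1.83453731e+00]
{'fx': 358.5500953012849, 'fy': 358.5500953012849, 'cx': 316.8296043987397, 'cy': 239.53140728631894, 'dist': array([-0.07167969,  0.        ,  0.        ,  0.        ,  0.        ]), 'eye': array([ 0.56110349, -0.10012944,  0.37258118]), 'orientation': array([0.10777743, 0.69853533, 0.69912636, 0.10795717])} [[-8.64841626e-04  9.53458234e-01  3.01523876e-01]
 [ 9.99999618e-01  7.87286219e-04  3.78732091e-04]
 [ 1.23719639e-04  3.01524088e-01 -9.53458551e-01]]
[[314.92608607 213.41862257]
 [297.3733155   83.09685844]]
```

View pics/w1.png

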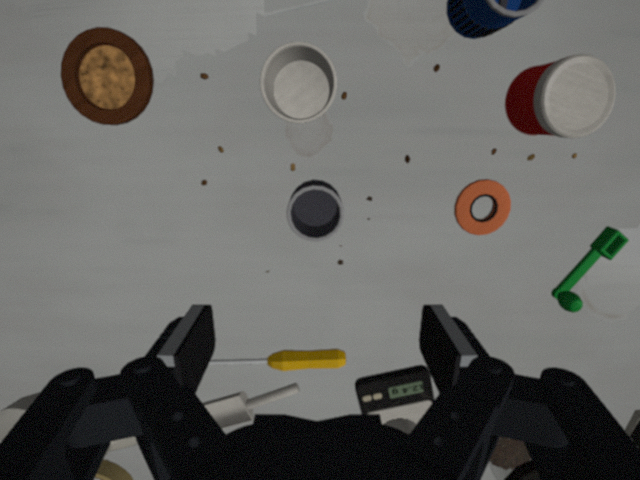

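Run:
```python
from h import *
I=eyes.camera_info('wrist')
im=cv2.imread('pics/w1.png')
for n,uv,z in [('cup',(314.7,211),.046),('cupL',(287,211),.046),('cupR',(342.3,211),.046),('cupT',(315,182),.046),('cupB',(315,240.5),.046),('lid',(483,207),.013),('lidL',(455,207),.013),('lidR',(511,207),.013),('stand',(107,75.5),.014),('dose',(299,82),.063),('tin',(575,96),.066)]:
    print(n,at(I,uv,z).round(4))
# colour segmentation: lid (orange)
hsv=cv2.cvtColor(im,cv2.COLOR_BGR2HSV)
m=((hsv[...,0]<14)&(hsv[...,1]>90)&(hsv[...,2]>120)).astype(np.uint8)
m[:, :440]=0;m[:160]=0;m[250:]=0;m[:,525:]=0
c=max(cv2.findContours(m,0,2)[0],key=cv2.contourArea); e=cv2.fitEllipse(c); print(e, at(I,e[0],.013))
m=((hsv[...,0]<22)&(hsv[...,1]>80)).astype(np.uint8); m[:,170:]=0; m[140:]=0
c=max(cv2.findContours(m,0,2)[0],key=cv2.contourArea); e=cv2.fitEllipse(c); print(e, at(I,e[0],.010))
```

```text
cup [ 0.6361 -0.1008  0.046 ]
cupL [ 0.6362 -0.1267  0.046 ]
cupR [ 0.6361 -0.0751  0.046 ]
cupT [ 0.609  -0.1006  0.046 ]
cupB [ 0.665  -0.1005  0.046 ]
lid [0.6386 0.0741 0.013 ]
lidL [0.6388 0.0442 0.013 ]
lidR [0.6383 0.1044 0.013 ]
stand [ 0.5106 -0.2991  0.014 ]
dose [ 0.5255 -0.1135  0.063 ]
tin [0.5311 0.1172 0.066 ]
((483.2548828125, 207.16085815429688), (49.748138427734375, 57.13209533691406), 42.6339111328125) [0.63877446 0.07437174 0.013     ]
((106.57130432128906, 76.00054931640625), (87.16615295410156, 98.43062591552734), 148.04127502441406) [ 0.51052705 -0.30184204  0.01      ]
```

>>> servo_tool(
  series="0.002 -0.001 0.045 0 0 0 0; 0.002 -0.001 0.09 0 0 0 0; 0.002 -0.001 0.135 0 0 0 0; 0.002 -0.001 0.175 0 0 0 0; 0.002 -0.001 0.205 0 0 0 0",
  squeeze=40,
)

```text
clock: 2.4
position: [0.6349, -0.0974, 0.0242]
ee_rot: [-0.002, -0.003, 1.0, 0.001]
contact_force: [0.2, 0.7, 0.4]
width: 0.086
gripper_force: 0.0
```

>>> servo_tool(
  series="0 0 0.008 0 0 0 0.15; 0 0 0.008 0 0 0 0.3; 0 0 0.008 0 0 0 0.45; 0 0 0.008 0 0 0 0.6; 0 0 0.008 0 0 0 0.8",
)

```text
clock: 2.9
position: [0.6382, -0.0999, 0.02]
ee_rot: [0.002, -0.002, 1.0, -0.0]
contact_force: [-0.1, 0.3, -0.8]
width: 0.0531
gripper_force: 42.1
```

>>> servo_tool(
  series="0 0 0 0 0 0 0.8; 0 0 0 0 0 0 0.8; 0 0 0 0 0 0 0.8",
)

```text
clock: 3.2
position: [0.6379, -0.1, 0.0194]
ee_rot: [0.001, -0.002, 1.0, -0.0]
contact_force: [0.2, 0.5, 5.0]
width: 0.0535
gripper_force: 42.6
```

>>> servo_tool(
  series="0 0 -0.03 0 0 0 0.8; 0 0 -0.07 0 0 0 0.8; 0 0 -0.1 0 0 0 0.8; 0.02 -0.03 -0.1 0 0 0 0.8; 0.045 -0.07 -0.1 0 0 0 0.8",
)

```text
clock: 3.7
position: [0.5934, -0.1694, 0.1194]
ee_rot: [0.001, -0.004, 1.0, -0.0]
contact_force: [0.3, -0.3, -1.8]
width: 0.0533
gripper_force: 42.8
```

>>> servo_tool(
  series="0.022 -0.034 0 0 0 0 0.8; 0.044 -0.068 0 0 0 0 0.8; 0.066 -0.102 0 0 0 0 0.8; 0.082 -0.13 0 0 0 0 0.8; 0.082 -0.13 0 0 0 0 0.8",
)

```text
clock: 4.2
position: [0.5085, -0.3038, 0.1179]
ee_rot: [-0.001, 0.0, 1.0, -0.001]
contact_force: [0.4, 1.2, -0.5]
width: 0.0533
gripper_force: 42.8
```

Run:
```python
from h import *
s=manip.get_state(); print(s['clock'],s['position'],s['ee_rot'],s['width'])
I=eyes.camera_info('wrist')
im=eyes.get_image('wrist'); cv2.imwrite('pics/w2.png',im[:,:,::-1]); np.save('w2.npy',[I])if 0 else None
print(I['eye'],I['orientation'],proj(I,[[.5105,-.3015,.014]]))
```

```text
4.2 [ 0.50850283 -0.3038069   0.11788138] [-7.57864961e-04  4.07316359e-04  9.99999358e-01 -7.37948192e-04] 0.053304644271285666
[ 0.43052659 -0.30372442  0.2603157 ] [0.10898482 0.69898809 0.6986149  0.10712226] [[320.87201443 242.08290638]]
```

View pics/w2.png

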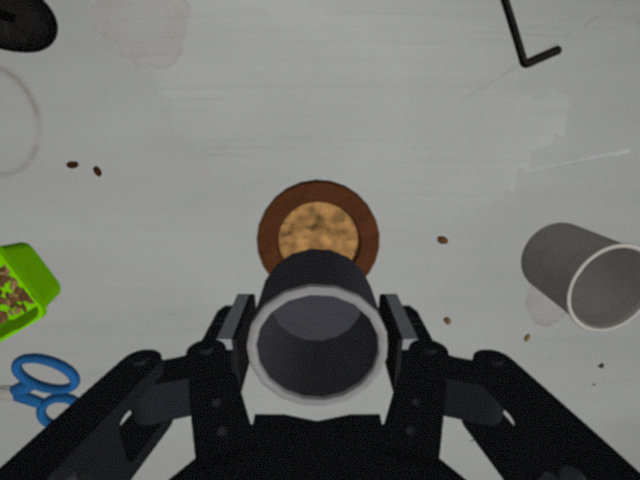

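```bash
cat >> h.py <<'E'
from scipy.optimize import least_squares
def circ(info,pts,z,r):
    """centre of a level circle of radius r at height z from outline pixels"""
    P=np.array([at(info,p,z)[:2] for p in pts])
    s=least_squares(lambda c:np.hypot(*(P-c).T)-r,P.mean(0)); return s.x,np.abs(s.fun).max()
E
python3 - <<'E'
from h import *
I=eyes.camera_info('wrist'); im=cv2.imread('pics/w2.png')
hsv=cv2.cvtColor(im,cv2.COLOR_BGR2HSV)
m=((hsv[...,0]<25)&(hsv[...,1]>80)).astype(np.uint8); m[:,:240]=0;m[:,400:]=0;m[:160]=0;m[300:]=0
c=max(cv2.findContours(m,0,1)[0],key=cv2.contourArea)[:,0]
c=c[c[:,1]<245]
print(len(c),c.min(0),c.max(0))
for z in(.014,): print(circ(I,c,z,.045))
print(circ(I,[(257.5,238),(379.5,238),(318.5,180)],.014,.045))
for z in (.143,.145,.147):print(z,circ(I,[(247,345),(388,345),(317.5,285),(317.5,405)],z,.027))
E
```

```text
178 [258 181] [378 244]
(array([ 0.51346198, -0.30152331]), np.float64(0.002101642183699709))
(array([ 0.51200457, -0.30099748]), np.float64(0.0008769150796968453))
0.143 (array([ 0.51280548, -0.30187228]), np.float64(1.956169109113351e-05))
0.145 (array([ 0.51144857, -0.30187515]), np.float64(0.00047224367212017615))
0.147 (array([ 0.5100928 , -0.30187802]), np.float64(0.0009651849081076767))
```

>>> servo_tool(
  series="-0.001 0 0.035 0 0 0 0.8; -0.001 0 0.065 0 0 0 0.8; -0.001 0 0.08 0 0 0 0.8; -0.001 0 0.087 0 0 0 0.8; -0.001 0 0.09 0 0 0 0.8",
)

```text
clock: 4.75
position: [0.5111, -0.2997, 0.0289]
ee_rot: [-0.001, -0.003, 1.0, 0.0]
contact_force: [-7.0, 0.5, 16.6]
width: 0.0531
gripper_force: 44.5
```

>>> servo_tool(
  series="0 0 0.002 0 0 0 0.8; 0 0 0.004 0 0 0 0.8; 0 0 0.004 0 0 0 0.8",
)

```text
clock: 5.05
position: [0.5116, -0.3004, 0.0272]
ee_rot: [-0.0, -0.003, 1.0, -0.001]
contact_force: [-4.3, -2.5, -0.1]
width: 0.0532
gripper_force: 43.2
```

>>> servo_tool(
  series="0 0 0.001 0 0 0 0.8; 0 0 0.001 0 0 0 0.5; 0 0 0.001 0 0 0 0.3; 0 0 0.001 0 0 0 0.1; 0 0 0.001 0 0 0 0",
)

```text
clock: 5.55
position: [0.5125, -0.2998, 0.0235]
ee_rot: [0.0, -0.002, 1.0, 0.0]
contact_force: [-1.2, -0.7, -0.1]
width: 0.0849
gripper_force: 0.0
```

>>> servo_tool(
  series="0 0 0 0 0 0 0; 0 0 -0.03 0 0 0 0; 0 0 -0.07 0 0 0 0; 0 0 -0.11 0 0 0 0; 0 0 -0.15 0 0 0 0",
)

```text
clock: 6.05
position: [0.5118, -0.2998, 0.1745]
ee_rot: [-0.0, -0.002, 1.0, 0.0]
contact_force: [0.9, 0.4, -0.2]
width: 0.0856
gripper_force: 0.0
```

>>> servo_tool(
  series="0.02 0 -0.02 0 0 0 0; 0.02 0 -0.02 0 0 0 0",
)

```text
clock: 6.25
position: [0.492, -0.3011, 0.1969]
ee_rot: [0.002, -0.002, 1.0, -0.002]
contact_force: [0.4, -0.5, 0.1]
width: 0.0857
gripper_force: 0.0
```

Run:
```python
from h import *
s=manip.get_state(); print(s['clock'],s['position'],s['ee_rot'],s['width'])
I=eyes.camera_info('wrist')
im=eyes.get_image('wrist')
u,v=proj(I,[.512,-.3013,.03])[0].astype(int); print(u,v,proj(I,[[.512,-.3013,.052],[.512,-.3013,.014]]))
cv2.imwrite('pics/w3.png',im[:,:,::-1]); x0,y0=u-80,max(v-60,0); print(x0,y0)
cv2.imwrite('pics/w3c.png',cv2.resize(im[y0:y0+120,x0:x0+160,::-1],None,fx=5,fy=5,interpolation=cv2.INTER_CUBIC))
```

```text
6.25 [ 0.49196955 -0.30110702  0.19692427] [ 0.00213352 -0.00150566  0.99999471 -0.00193843] 0.08567583296532857
317 238 [[317.78435416 246.41886239]
 [317.8804513  233.34704157]]
237 178
```

View pics/w3c.png

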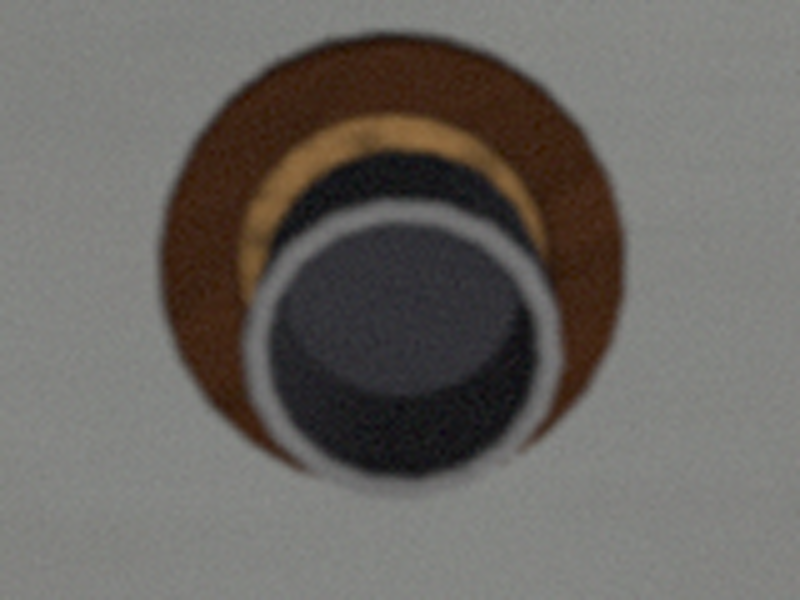

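Run:
```python
from h import *
I=eyes.camera_info('wrist')
f=lambda L:[((x+.5)/5-.5+237,(y+.5)/5-.5+178) for x,y in L]
for z in (.046,.052,.058): print(z,circ(I,f([(243,345),(563,345),(404,198),(403,497)]),z,.027))
print(circ(I,f([(159,255),(627,255),(395,32),(215,115),(575,115)]),.014,.045))
print(delta([.4507,.0424,.2]))
```

```text
0.046 (array([ 0.51450483, -0.30091175]), np.float64(0.0004850693469101684))
0.052 (array([ 0.51244426, -0.30090916]), np.float64(0.0003965480733498575))
0.058 (array([ 0.51038474, -0.30090663]), np.float64(0.0009821803056944169))
(array([ 0.51009869, -0.30271898]), np.float64(0.0011051235951913124))
[ 0.04036405  0.34305733 -0.00592006]
```

>>> servo_tool(
  series="0.005 0.043 -0.01 0 0 0 0; 0.01 0.086 -0.02 0 0 0 0; 0.015 0.129 -0.03 0 0 0 0; 0.02 0.172 -0.04 0 0 0 0; 0.025 0.215 -0.04 0 0 0 0",
)

```text
clock: 6.8
position: [0.4664, -0.0836, 0.2328]
ee_rot: [0.0, -0.001, 1.0, 0.0]
contact_force: [0.2, 0.7, -0.6]
width: 0.0853
gripper_force: 0.0
```

>>> servo_tool(
  series="0.005 0.043 0 0 0 0 0; 0.01 0.086 0 0 0 0 0; 0.016 0.128 0 0 0 0 0; 0.016 0.128 0 0 0 0 0; 0.016 0.128 0 0 0 0 0",
)

```text
clock: 7.3
position: [0.4492, 0.0436, 0.2319]
ee_rot: [-0.001, -0.003, 1.0, -0.0]
contact_force: [-0.6, 0.1, 0.3]
width: 0.0851
gripper_force: 0.0
```

Run:
```python
from h import *
s=manip.get_state(); print(s['clock'],s['position'],s['ee_rot'],s['width'])
I=eyes.camera_info('wrist')
im=eyes.get_image('wrist')
u,v=proj(I,[.4507,.0424,.086])[0].astype(int); print(u,v)
cv2.imwrite('pics/w4.png',im[:,:,::-1]); x0,y0=u-80,max(v-60,0); print(x0,y0)
cv2.imwrite('pics/w4c.png',cv2.resize(im[y0:y0+120,x0:x0+160,::-1],None,fx=5,fy=5,interpolation=cv2.INTER_CUBIC))
```

```text
7.3 [0.44920804 0.04359027 0.23193295] [-1.10347511e-03 -3.19367127e-03  9.99994291e-01 -2.27277130e-05] 0.08511049857384576
315 226
235 166
```

View pics/w4c.png

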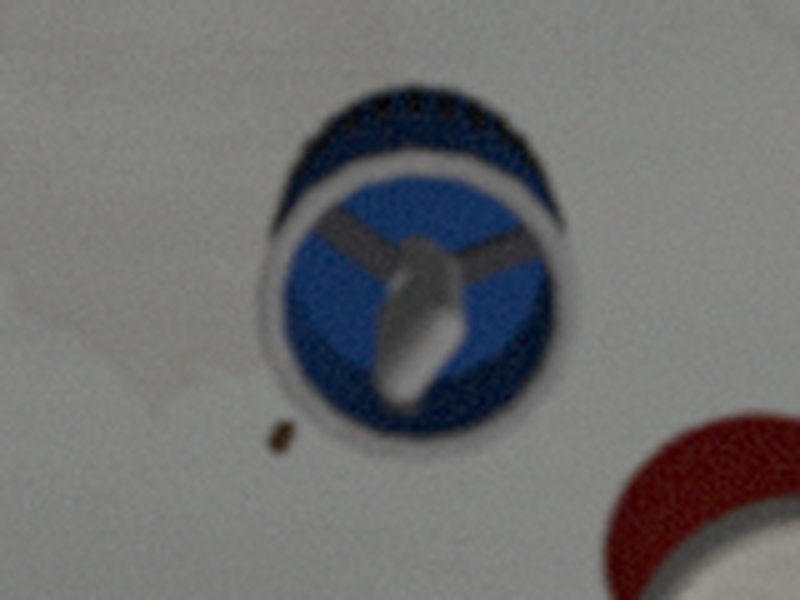

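Run:
```python
from h import *
I=eyes.camera_info('wrist')
f=lambda L:[((x+.5)/5-.5+235,(y+.5)/5-.5+166) for x,y in L]
for z in (.084,.086,.088): print(z,circ(I,f([(258,305),(573,305),(415,147),(415,460)]),z,.027))
c=circ(I,f([(258,305),(573,305),(415,147),(415,460)]),.086,.027)[0]
g=lambda P:(5*(proj(I,P)-[235,166])+2).round(0).tolist()
print('tip',g([[*c,.113]]),'tip mid z', g([[*c,.105]]))
ims=cv2.imread('pics/w4c.png'); 
out=[]
for y in (-25,-35,-45):
    r=np.radians(y); ux=np.array([np.cos(r),np.sin(r)]);uy=np.array([-ux[1],ux[0]])
    j=ims.copy()
    for z,col in ((.113,(0,255,255)),(.104,(0,255,0))):
        q=[[*(c+a*ux+b*uy),z] for a,b in ((.009,.004),(.009,-.004),(-.009,-.004),(-.009,.004))]
        cv2.polylines(j,[np.int32(g(q))],True,col,1)
    out.append(j[200:460,300:540])
cv2.imwrite('pics/ov.png',np.hstack(out))
```

```text
0.084 (array([0.45263818, 0.04285911]), np.float64(0.0005037853065497401))
0.086 (array([0.45208389, 0.04285484]), np.float64(0.0006855338345360083))
0.088 (array([0.45152966, 0.04285059]), np.float64(0.0008676569203275794))
tip [[416.0, 355.0]] tip mid z [[416.0, 340.0]]
```

View pics/ov.png

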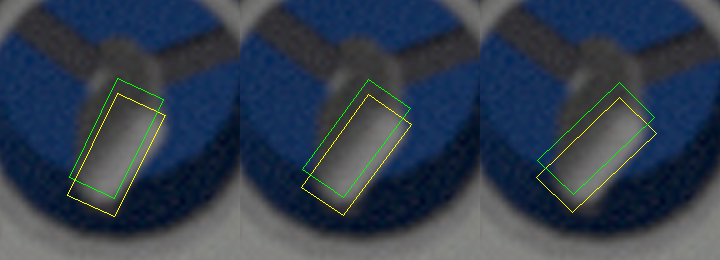

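>>> servo_tool(
  series="-0.002 0.001 0.045 0 0 0 0; -0.002 0.001 0.09 0 0 0 0; -0.002 0.001 0.13 0 0 0 0; -0.002 0.001 0.16 0 0 0 0; -0.002 0.001 0.182 0 0 0 0",
  squeeze=60,
)

```text
clock: 7.85
position: [0.4506, 0.0421, 0.0486]
ee_rot: [-0.002, -0.0, 1.0, -0.0]
contact_force: [0.3, -0.0, 0.3]
width: 0.0854
gripper_force: 0.0
```

>>> servo_tool(
  series="0 0 0 0 0 0 0; 0 0 0 0 0 0 0.3; 0 0 0 0 0 0 0.45; 0 0 0 0 0 0 0.6; 0 0 0 0 0 0 0.8",
)

```text
clock: 8.35
position: [0.4531, 0.0434, 0.053]
ee_rot: [0.002, -0.002, 1.0, -0.0]
contact_force: [-0.6, 0.8, 6.4]
width: 0.0533
gripper_force: 62.7
```

>>> servo_tool(
  series="0 0 0 0 0 0 0.8; 0 0 0 0 0 0 0.8; 0 0 0 0 0 0 0.8",
)

```text
clock: 8.65
position: [0.4531, 0.0434, 0.0529]
ee_rot: [0.002, -0.002, 1.0, -0.0]
contact_force: [0.5, 0.3, 6.6]
width: 0.0531
gripper_force: 62.7
```

>>> servo_tool(
  series="0 0 -0.02 0 0 0 0.8; 0 0 -0.06 0 0 0 0.8; 0 0 -0.11 0 0 0 0.8; 0 0 -0.11 0 0 0 0.8; -0.01 -0.04 -0.11 0 0 0 0.8",
)

```text
clock: 9.15
position: [0.4611, 0.0068, 0.1628]
ee_rot: [0.001, -0.004, 1.0, 0.001]
contact_force: [0.4, -0.3, -4.5]
width: 0.0534
gripper_force: 64.7
```

>>> servo_tool(
  series="-0.01 -0.042 0 0 0 0 0.8; -0.02 -0.084 0 0 0 0 0.8; -0.03 -0.126 0 0 0 0 0.8; -0.04 -0.168 0 0 0 0 0.8; -0.045 -0.21 0 0 0 0 0.8",
)

```text
clock: 9.65
position: [0.5075, -0.2077, 0.1604]
ee_rot: [-0.0, -0.002, 1.0, 0.0]
contact_force: [1.7, 0.0, -3.1]
width: 0.0533
gripper_force: 64.8
```

>>> servo_tool(
  series="-0.003 -0.042 0 0 0 0 0.8; -0.005 -0.07 0 0 0 0 0.8; -0.005 -0.094 0 0 0 0 0.8; -0.005 -0.094 0 0 0 0 0.8; -0.005 -0.094 0 0 0 0 0.8",
)

```text
clock: 10.15
position: [0.5119, -0.3, 0.16]
ee_rot: [-0.001, -0.001, 1.0, 0.001]
contact_force: [-0.3, 0.8, -3.6]
width: 0.0531
gripper_force: 64.9
```

Run:
```python
from h import *
s=manip.get_state(); print(s['clock'],s['position'],s['ee_rot'],s['width'],s['contact_force'])
I=eyes.camera_info('wrist')
im=eyes.get_image('wrist')
print(proj(I,[[.5124,-.3009,.052],[.5124,-.3009,.196]]))
cv2.imwrite('pics/w5.png',im[:,:,::-1])
cv2.imwrite('pics/w5c.png',cv2.resize(im[120:480,160:480,::-1],None,fx=1.66,fy=1.66,interpolation=cv2.INTER_CUBIC))
```

```text
10.15 [ 0.51194117 -0.29995067  0.16004568] [-9.30269310e-04 -1.09473412e-03  9.99998416e-01  1.05068696e-03] 0.053106523724727475 [-0.25693425  0.83855865 -3.62080281]
[[315.82124426 238.39540461]
 [315.17041827 360.57225274]]
```

View pics/w5c.png

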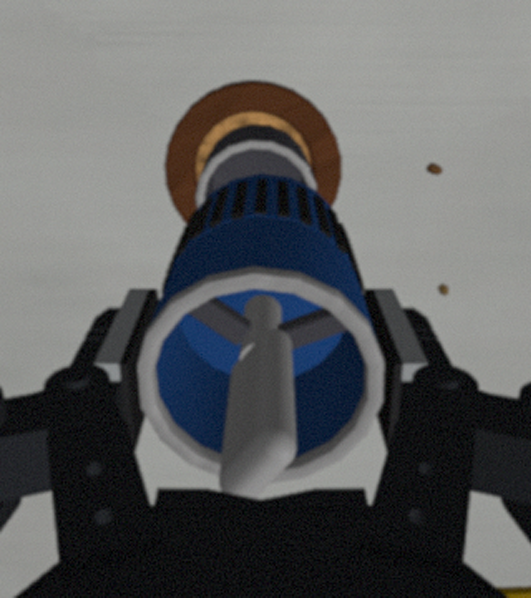

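Run:
```python
from h import *
I=eyes.camera_info('wrist')
f=lambda L:[((x+.5)/1.66-.5+160,(y+.5)/1.66-.5+120) for x,y in L]
for z in (.192,.195,.198): print(z,circ(I,f([(137,370),(387,370),(261,266),(261,479)]),z,.027))
print(circ(I,f([(196,190),(318,190),(256.5,140),(213,157),(300,157)]),.052,.027))
print(circ(I,f([(166,168),(341,168),(253,81),(190,107),(316,107)]),.014,.045))
```

```text
0.192 (array([ 0.51059363, -0.29932516]), np.float64(0.0002422448405466314))
0.195 (array([ 0.50858846, -0.29933652]), np.float64(0.0005645628281747556))
0.198 (array([ 0.50658735, -0.2993475 ]), np.float64(0.0013754335544801759))
(array([ 0.51389589, -0.30113525]), np.float64(0.00028587428260708897))
(array([ 0.51145845, -0.30306733]), np.float64(0.0011141712370759116))
```

>>> servo_tool(
  series="-0.002 -0.0015 0.02 0 0 0 0.8; -0.002 -0.0015 0.04 0 0 0 0.8; -0.002 -0.0015 0.05 0 0 0 0.8; -0.002 -0.0015 0.053 0 0 0 0.8; -0.002 -0.0015 0.055 0 0 0 0.8",
)

```text
clock: 10.7
position: [0.515, -0.3012, 0.1064]
ee_rot: [0.0, -0.002, 1.0, 0.0]
contact_force: [0.6, -0.3, -1.6]
width: 0.0529
gripper_force: 64.9
```

>>> servo_tool(
  series="0 0 0.002 0 0 0 0.8; 0 0 0.004 0 0 0 0.8; 0 0 0.005 0 0 0 0.8; 0 0 0.006 0 0 0 0.8; 0 0 0.006 0 0 0 0.8",
)

```text
clock: 11.2
position: [0.5148, -0.3017, 0.1003]
ee_rot: [0.0, -0.002, 1.0, 0.0]
contact_force: [-1.2, -0.7, -3.5]
width: 0.0532
gripper_force: 64.9
```

>>> servo_tool(
  series="0 0 0.002 0 0 0 0.8; 0 0 0.003 0 0 0 0.8; 0 0 0.004 0 0 0 0.8; 0 0 0.005 0 0 0 0.8; 0 0 0.005 0 0 0 0.8",
)

```text
clock: 11.7
position: [0.5149, -0.3017, 0.0953]
ee_rot: [0.0, -0.002, 1.0, 0.0]
contact_force: [-0.4, -0.2, -2.8]
width: 0.0531
gripper_force: 65.0
```

>>> servo_tool(
  series="0 0 0.001 0 0 0 0.8; 0 0 0.002 0 0 0 0.8; 0 0 0.003 0 0 0 0.8; 0 0 0.003 0 0 0 0.8",
)

```text
clock: 12.1
position: [0.5156, -0.3024, 0.095]
ee_rot: [0.001, -0.002, 1.0, -0.001]
contact_force: [-1.8, 1.9, 10.5]
width: 0.0536
gripper_force: 66.1
```

>>> servo_tool(
  series="0 0 0 0 0 0 0.8; 0 0 0 0 0 0 0.5; 0 0 0 0 0 0 0.3; 0 0 0 0 0 0 0.1; 0 0 0 0 0 0 0",
)

```text
clock: 12.6
position: [0.5149, -0.3017, 0.0922]
ee_rot: [0.0, -0.002, 1.0, 0.0]
contact_force: [-0.5, 0.6, -0.1]
width: 0.0844
gripper_force: 0.0
```

>>> servo_tool(
  series="0 0 0 0 0 0 0; 0 0 -0.04 0 0 0 0; 0 0 -0.08 0 0 0 0; 0 0 -0.12 0 0 0 0; 0.01 0 -0.14 0 0 0 0",
)

```text
clock: 13.1
position: [0.507, -0.3028, 0.2359]
ee_rot: [0.003, -0.002, 1.0, -0.002]
contact_force: [0.3, 0.5, -0.4]
width: 0.0854
gripper_force: 0.0
```

>>> servo_tool(
  series="0.01 0 0 0 0 0 0; 0.01 0 0 0 0 0 0",
)

```text
clock: 13.3
position: [0.4934, -0.3014, 0.2319]
ee_rot: [-0.001, -0.001, 1.0, 0.0]
contact_force: [0.5, -0.0, -0.3]
width: 0.0854
gripper_force: 0.0
```

Run:
```python
from h import *
s=manip.get_state(); print(s['clock'],s['position'],s['ee_rot'],s['width'],s['contact_force'])
I=eyes.camera_info('wrist')
im=eyes.get_image('wrist')
print(proj(I,[[.5124,-.3009,.052],[.5124,-.3009,.128]]))
cv2.imwrite('pics/w6.png',im[:,:,::-1])
cv2.imwrite('pics/w6c.png',cv2.resize(im[170:320,220:420,::-1],None,fx=4,fy=4,interpolation=cv2.INTER_CUBIC))
```

```text
13.3 [ 0.49337337 -0.30140937  0.23188711] [-5.83756478e-04 -1.37834345e-03  9.99998828e-01  3.21569519e-04] 0.08538972564825097 [ 0.4657161  -0.00785148 -0.33497007]
[[317.78711422 234.2323951 ]
 [318.00371306 263.97141797]]
```

View pics/w6c.png

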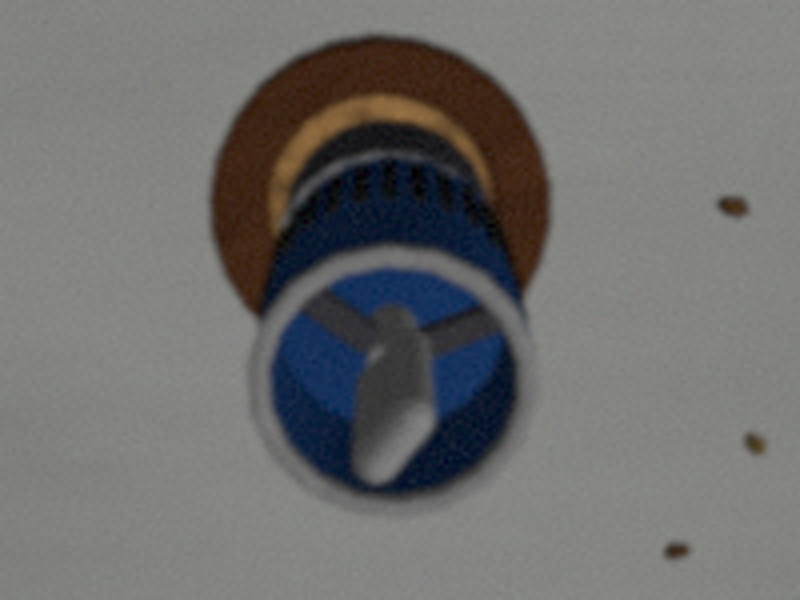

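Run:
```python
from h import *
I=eyes.camera_info('wrist')
f=lambda L:[((x+.5)/4-.5+220,(y+.5)/4-.5+170) for x,y in L]
for z in (.126,.128,.13): print(z,circ(I,f([(249,380),(538,380),(394,245),(394,516)]),z,.027))
c=circ(I,f([(249,380),(538,380),(394,245),(394,516)]),.128,.027)[0]
print(circ(I,f([(212,200),(549,200),(382,36),(250,100),(512,100)]),.014,.045))
a,b=[at(I,p,.154)[:2] for p in f([(369,473),(427,413)])]
print(a,b,(a+b)/2,np.hypot(*(b-a)),np.degrees(np.arctan2(*(b-a)[::-1])))
g=lambda P:(4*(proj(I,P)-[220,170])+1.5)
im=cv2.imread('pics/w6c.png').astype(float)
sat=im[...,0]-im[...,2]; br=im.sum(2)
# fit yaw: tang top outline, reward grey bright inside, at known centre
best=[]
for y in range(-60,0,2):
    r=np.radians(y); ux=np.array([np.cos(r),np.sin(r)]);uy=np.array([-ux[1],ux[0]])
    for ox in np.arange(-.003,.0031,.001):
      for oy in np.arange(-.003,.0031,.001):
        m=np.zeros(im.shape[:2],np.uint8)
        q=[[*(c+[ox,oy]+A*ux+B*uy),.153] for A,B in ((.0085,.0035),(.0085,-.0035),(-.0085,-.0035),(-.0085,.0035))]
        cv2.fillPoly(m,[np.int32(g(q).round())],1)
        best.append((br[m>0].mean()-2*sat[m>0].mean(),y,round(ox,3),round(oy,3)))
best.sort(reverse=True); print(best[:8])
```

```text
0.126 (array([ 0.51458588, -0.30058647]), np.float64(0.00020748167788431707))
0.128 (array([ 0.51379515, -0.30059758]), np.float64(0.00042448540493923714))
0.13 (array([ 0.51300455, -0.3006087 ]), np.float64(0.0006414949376338831))
(array([ 0.51154982, -0.30348823]), np.float64(0.001329945327807426))
[ 0.51931936 -0.30478874] [ 0.5083929 -0.2951712] [ 0.51385613 -0.29997997] 0.0145562541720468 138.64554346544327
[(np.float64(291.2670368500757), -40, np.float64(0.0), np.float64(0.0)), (np.float64(291.18095476130964), -34, np.float64(0.0), np.float64(0.0)), (np.float64(290.5501489572989), -36, np.float64(0.0), np.float64(0.0)), (np.float64(290.5009965122073), -32, np.float64(0.0), np.float64(0.0)), (np.float64(290.16716492277027), -38, np.float64(0.0), np.float64(0.0)), (np.float64(289.67548016961837), -30, np.float64(0.0), np.float64(0.0)), (np.float64(289.3677644710579), -42, np.float64(0.0), np.float64(0.0)), (np.float64(289.20934343434345), -32, np.float64(-0.001), np.float64(0.001))]
```

>>> servo_tool(
  series="-0.015 0.038 0 0 0 0 0; -0.03 0.076 0 0 0 0 0; -0.045 0.114 0 0 0 0 0; -0.06 0.152 0 0 0 0 0; -0.075 0.19 0 0 0 0 0",
)

```text
clock: 13.85
position: [0.569, -0.1096, 0.23]
ee_rot: [-0.002, -0.002, 1.0, 0.001]
contact_force: [0.4, -0.3, -0.1]
width: 0.0853
gripper_force: 0.0
```

>>> servo_tool(
  series="-0.015 0.038 0 0 0 0 0; -0.03 0.076 0.01 0 0 0 0; -0.045 0.114 0.03 0 0 0 0; -0.06 0.152 0.05 0 0 0 0.1; -0.07 0.186 0.06 0 0 0 0.1",
)

```text
clock: 14.35
position: [0.6375, 0.0769, 0.1678]
ee_rot: [-0.003, -0.002, 1.0, 0.0]
contact_force: [0.2, -0.5, -0.0]
width: 0.077
gripper_force: 0.0
```

>>> servo_tool(
  series="0 0 0 0 0 0 0.1; 0 0 0 0 0 0 0.1",
)

```text
clock: 14.55
position: [0.6376, 0.0755, 0.1698]
ee_rot: [-0.002, -0.003, 1.0, -0.0]
contact_force: [-0.5, -0.4, 0.1]
width: 0.0767
gripper_force: 0.0
```

Run:
```python
from h import *
s=manip.get_state(); print(s['clock'],s['position'],s['ee_rot'],s['width'],s['contact_force'])
I=eyes.camera_info('wrist')
im=cv2.cvtColor(eyes.get_image('wrist'),cv2.COLOR_RGB2BGR); cv2.imwrite('pics/w7.png',im)
hsv=cv2.cvtColor(im,cv2.COLOR_BGR2HSV); print(proj(I,[.639,.074,.013]))
m=((hsv[...,0]<14)&(hsv[...,1]>90)&(hsv[...,2]>90)).astype(np.uint8)
u,v=proj(I,[.639,.074,.013])[0].astype(int); k=np.zeros_like(m); cv2.circle(k,(u,v),70,1,-1); m*=k
c=max(cv2.findContours(m,0,1)[0],key=cv2.contourArea); e=cv2.fitEllipse(c); print(e, at(I,e[0],.013))
print(circ(I,c[:,0],.013,.03))
```

```text
14.55 [0.63763665 0.07547014 0.16976408] [-2.16460062e-03 -2.69122619e-03  9.99994011e-01 -2.25164993e-04] 0.0767259195397373 [-0.54693759 -0.38223464  0.12077164]
[[315.79815434 222.94120911]]
((315.06982421875, 222.82357788085938), (65.11409759521484, 66.67902374267578), 91.79180908203125) [0.63889865 0.07337113 0.013     ]
(array([0.63971183, 0.07337031]), np.float64(0.0017147227078235898))
```

>>> servo_tool(
  series="0 0 0.04 0 0 0 0.2; 0 0 0.08 0 0 0 0.2; 0 0 0.12 0 0 0 0.2; 0 0 0.15 0 0 0 0.2; 0 0 0.161 0 0 0 0.2",
  squeeze=40,
)

```text
clock: 15.1
position: [0.636, 0.073, 0.0082]
ee_rot: [-0.003, -0.001, 1.0, -0.0]
contact_force: [-0.7, -0.2, 0.6]
width: 0.0684
gripper_force: 0.0
```

>>> servo_tool(
  series="0 0 0.001 0 0 0 0.2; 0 0 0.002 0 0 0 0.2; 0 0 0.003 0 0 0 0.2; 0 0 0.004 0 0 0 0.2; 0 0 0.004 0 0 0 0.2",
)

```text
clock: 15.6
position: [0.6392, 0.0748, 0.0084]
ee_rot: [0.001, -0.002, 1.0, 0.0]
contact_force: [-0.5, -0.4, -0.3]
width: 0.0682
gripper_force: 0.0
```

Run:
```python
from h import *
s=manip.get_state(); print(s['clock'],s['position'],s['width'],s['contact_force'])
I=eyes.camera_info('side')
im=cv2.cvtColor(eyes.get_image('side'),cv2.COLOR_RGB2BGR); cv2.imwrite('pics/s8.png',im)
u,v=proj(I,[.639,.0735,.01])[0].astype(int); print(u,v)
cv2.imwrite('pics/s8c.png',cv2.resize(im[v-50:v+40,u-60:u+60],None,fx=6.6,fy=6.6,interpolation=cv2.INTER_CUBIC))
```

```text
15.6 [0.63915801 0.07477933 0.00839699] 0.06819177885536719 [-0.5322766  -0.44756856 -0.27288168]
335 206
```

View pics/s8c.png

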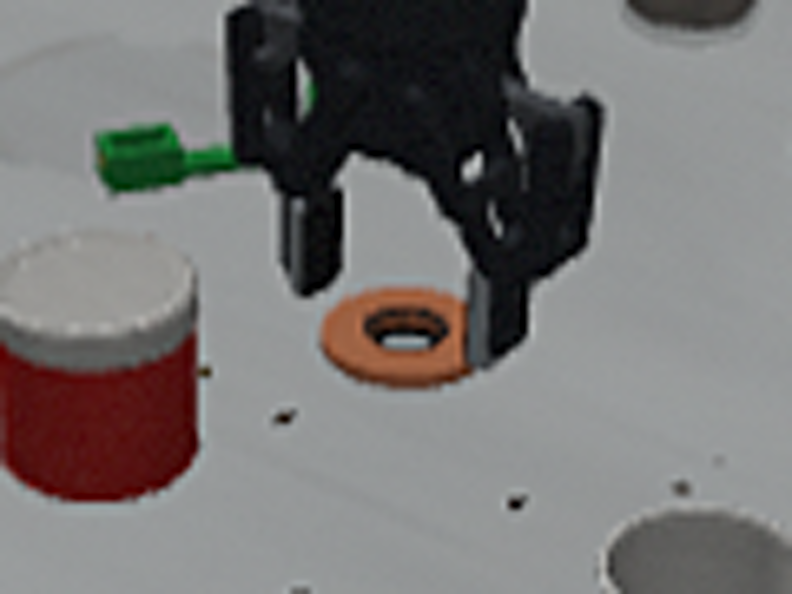

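Run:
```python
from h import *
I=eyes.camera_info('side')
for y in (.0395,.1085):
  for x in (.628,.65):
    print(y,x,[(6.6*(p-[275,156])).round().tolist() for p in proj(I,[[x,y,z] for z in (0,.008,.016)])])
t=[[.639+.03*np.cos(a),.0735+.03*np.sin(a),.013] for a in np.arange(0,6.28,.7854)]
print((6.6*(proj(I,t)-[275,156])).round().tolist())
```

```text
0.0395 0.628 [[459.0, 407.0], [460.0, 387.0], [461.0, 368.0]]
0.0395 0.65 [[496.0, 380.0], [497.0, 360.0], [498.0, 341.0]]
0.1085 0.628 [[300.0, 339.0], [300.0, 320.0], [301.0, 300.0]]
0.1085 0.65 [[338.0, 313.0], [339.0, 294.0], [339.0, 275.0]]
[[450.0, 293.0], [387.0, 283.0], [331.0, 299.0], [314.0, 333.0], [347.0, 365.0], [412.0, 375.0], [470.0, 357.0], [485.0, 323.0]]
```

>>> servo_tool(
  series="0 0 0.003 0 0 0 0.2; 0 0 0.006 0 0 0 0.2; 0 0 0.009 0 0 0 0.2; 0 0 0.011 0 0 0 0.2; 0 0 0.011 0 0 0 0.2",
)

```text
clock: 16.15
position: [0.6381, 0.0747, -0.0043]
ee_rot: [-0.001, -0.002, 1.0, 0.0]
contact_force: [0.6, -0.1, -0.6]
width: 0.0685
gripper_force: 0.0
```

>>> servo_tool(
  series="0 0 0 0 0 0 0.25; 0 0 0 0 0 0 0.3; 0 0 0 0 0 0 0.4; 0 0 0 0 0 0 0.5; 0 0 0 0 0 0 0.5",
)

```text
clock: 16.65
position: [0.6388, 0.0746, -0.0031]
ee_rot: [0.0, -0.002, 1.0, -0.0]
contact_force: [-1.7, -0.8, 5.5]
width: 0.0568
gripper_force: 42.9
```

>>> servo_tool(
  series="0 0 -0.01 0 0 0 0.5; 0 0 -0.03 0 0 0 0.5; 0 0 -0.07 0 0 0 0.5; 0 0 -0.12 0 0 0 0.5; 0 0 -0.16 0 0 0 0.5",
)

```text
clock: 17.15
position: [0.6389, 0.0749, 0.159]
ee_rot: [0.001, -0.002, 1.0, 0.0]
contact_force: [1.7, 0.9, -0.3]
width: 0.0573
gripper_force: 42.9
```

>>> servo_tool(
  series="0 0 -0.05 0 0 0 0.5; 0 0 -0.05 0 0 0 0.5; 0 0 -0.05 0 0 0 0.5",
)

```text
clock: 17.45
position: [0.6391, 0.0749, 0.2081]
ee_rot: [0.002, -0.002, 1.0, 0.0]
contact_force: [-0.0, -0.9, -1.6]
width: 0.0571
gripper_force: 42.9
```

Run:
```python
from h import *
s=manip.get_state(); print(s['clock'],s['position'],s['width'],s['gripper_force'],s['contact_force'])
I=eyes.camera_info('wrist')
im=cv2.cvtColor(eyes.get_image('wrist'),cv2.COLOR_RGB2BGR); cv2.imwrite('pics/w9.png',im)
ims=cv2.cvtColor(eyes.get_image('side'),cv2.COLOR_RGB2BGR); cv2.imwrite('pics/s9.png',ims)
u,v=proj(eyes.camera_info('side'),s['position']+[0,0,.01])[0].astype(int); print(u,v)
a=cv2.resize(im[260:480,200:440],(400,367)); b=cv2.resize(ims[v-50:v+50,u-55:u+55],(400,364))
cv2.imwrite('pics/c9.png',np.hstack([a[:364],b]))
```

```text
17.45 [0.63908619 0.07485864 0.20806745] 0.05710236598574413 42.94442346319556 [-0.0235777  -0.89258304 -1.60816748]
337 120
```

View pics/c9.png

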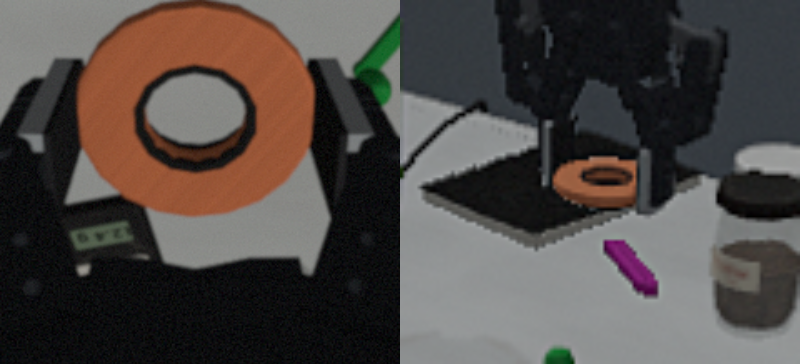

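Run:
```python
from h import *
I=eyes.camera_info('wrist'); s=manip.get_state(); print(s['position'])
im=cv2.imread('pics/w9.png'); hsv=cv2.cvtColor(im,cv2.COLOR_BGR2HSV)
m=((hsv[...,0]<14)&(hsv[...,1]>90)&(hsv[...,2]>90)).astype(np.uint8); m[:255]=0; m[395:]=0;m[:,:240]=0;m[:,395:]=0
c=max(cv2.findContours(m,0,1)[0],key=cv2.contourArea)[:,0]; print(c.min(0),c.max(0))
c=c[c[:,1]<350]
for z in (.218,.222,.2245,.228): print(z,circ(I,c,z,.03))
```

```text
[0.6373555  0.07478654 0.20481445]
[246 263] [388 389]
0.218 (array([0.63980664, 0.07465505]), np.float64(0.0013129310795002465))
0.222 (array([0.63845186, 0.07464782]), np.float64(0.002264606304098967))
0.2245 (array([0.63762806, 0.07464352]), np.float64(0.0028353995482245306))
0.228 (array([0.63650332, 0.07463786]), np.float64(0.00359741787294535))
```

>>> servo_tool(
  series="0.013 -0.04 0 0 0 0 0.5; 0.026 -0.08 0 0 0 0 0.5; 0.039 -0.12 0 0 0 0 0.5; 0.052 -0.16 0 0 0 0 0.5; 0.065 -0.2 0 0 0 0 0.5",
)

```text
clock: 18.05
position: [0.5723, -0.1264, 0.2038]
ee_rot: [-0.002, -0.002, 1.0, 0.001]
contact_force: [-0.3, 0.6, -0.7]
width: 0.0574
gripper_force: 43.0
```

>>> servo_tool(
  series="0.012 -0.036 0 0 0 0 0.5; 0.024 -0.072 0 0 0 0 0.5; 0.036 -0.108 0 0 0 0 0.5; 0.048 -0.14 0 0 0 0 0.5; 0.06 -0.1755 0 0 0 0 0.5",
)

```text
clock: 18.55
position: [0.5131, -0.3015, 0.2037]
ee_rot: [-0.002, -0.002, 1.0, 0.002]
contact_force: [0.3, 0.1, -1.4]
width: 0.0569
gripper_force: 43.0
```

>>> servo_tool(
  series="0 0 0 0 0 0 0.5; 0 0 0 0 0 0 0.5",
)

```text
clock: 18.75
position: [0.5136, -0.3011, 0.204]
ee_rot: [-0.002, -0.001, 1.0, 0.002]
contact_force: [1.0, 0.7, -1.0]
width: 0.0575
gripper_force: 43.0
```

>>> servo_tool(
  series="0 0 0.02 0 0 0 0.5; 0 0 0.04 0 0 0 0.5; 0 0 0.06 0 0 0 0.5; 0 0 0.07 0 0 0 0.5; 0 0 0.076 0 0 0 0.5",
)

```text
clock: 19.25
position: [0.5145, -0.2996, 0.1287]
ee_rot: [-0.001, -0.002, 1.0, 0.001]
contact_force: [0.3, 0.4, -0.9]
width: 0.0575
gripper_force: 43.0
```

>>> servo_tool(
  series="0 0 0.002 0 0 0 0.5; 0 0 0.004 0 0 0 0.5; 0 0 0.005 0 0 0 0.5; 0 0 0.006 0 0 0 0.5; 0 0 0.006 0 0 0 0.5",
)

```text
clock: 19.75
position: [0.5149, -0.3013, 0.1246]
ee_rot: [0.0, -0.002, 1.0, -0.0]
contact_force: [-0.3, 0.1, -0.8]
width: 0.057
gripper_force: 43.0
```

>>> servo_tool(
  series="0 0 0.001 0 0 0 0.5; 0 0 0.002 0 0 0 0.5; 0 0 0.003 0 0 0 0.5; 0 0 0.004 0 0 0 0.5; 0 0 0.004 0 0 0 0.5",
)

```text
clock: 20.25
position: [0.5147, -0.3011, 0.1201]
ee_rot: [-0.0, -0.002, 1.0, 0.0]
contact_force: [-0.2, -0.7, -1.3]
width: 0.0572
gripper_force: 43.0
```

>>> servo_tool(
  series="0 0 0.001 0 0 0 0.5; 0 0 0.002 0 0 0 0.5; 0 0 0.002 0 0 0 0.5",
)

```text
clock: 20.55
position: [0.515, -0.3014, 0.1189]
ee_rot: [0.0, -0.002, 1.0, -0.0]
contact_force: [-0.1, 0.7, 3.3]
width: 0.0574
gripper_force: 43.4
```

>>> servo_tool(
  series="0 0 0.001 0 0 0 0.5; 0 0 0.001 0 0 0 0.5; 0 0 0.001 0 0 0 0.3; 0 0 0.001 0 0 0 0.1; 0 0 0.001 0 0 0 0",
)

```text
clock: 21.05
position: [0.5147, -0.3011, 0.1169]
ee_rot: [-0.0, -0.002, 1.0, 0.0]
contact_force: [0.4, 0.4, 0.9]
width: 0.0847
gripper_force: 0.0
```

>>> servo_tool(
  series="0 0 0 0 0 0 0; 0 0 -0.04 0 0 0 0; 0 0 -0.08 0 0 0 0; 0 0 -0.11 0 0 0 0; 0.02 0 -0.13 0 0 0 0",
)

```text
clock: 21.55
position: [0.4972, -0.3021, 0.2496]
ee_rot: [0.002, -0.002, 1.0, -0.001]
contact_force: [-0.1, -0.5, -0.2]
width: 0.0855
gripper_force: 0.0
```

>>> servo_tool(
  series="0 0 0 0 0 0 0; 0 0 0 0 0 0 0",
)

```text
clock: 21.75
position: [0.4949, -0.3012, 0.2471]
ee_rot: [0.0, -0.001, 1.0, 0.0]
contact_force: [0.1, -0.4, -0.6]
width: 0.0856
gripper_force: 0.0
```

Run:
```python
from h import *
s=manip.get_state(); print(s['clock'],s['position'],s['width'],s['qpos'])
I=eyes.camera_info('wrist')
im=cv2.cvtColor(eyes.get_image('wrist'),cv2.COLOR_RGB2BGR); cv2.imwrite('pics/w10.png',im)
hsv=cv2.cvtColor(im,cv2.COLOR_BGR2HSV)
u,v=proj(I,[.514,-.301,.135])[0].astype(int); print(u,v); k=np.zeros(hsv.shape[:2],np.uint8); cv2.circle(k,(u,v),75,1,-1)
m=((hsv[...,0]<14)&(hsv[...,1]>90)&(hsv[...,2]>110)).astype(np.uint8)*k
c=max(cv2.findContours(m,0,1)[0],key=cv2.contourArea); print(cv2.fitEllipse(c))
for z in (.131,.135,.139,.145): print(z,circ(I,c[:,0],z,.03))
```

```text
21.75 [ 0.49486988 -0.3012426   0.24712258] 0.08557411380533156 [-6.67225658e-01  2.73880156e-01  1.46848714e+00  5.32951491e-04
  1.39858635e+00 -2.24099624e+00]
317 259
((316.754638671875, 261.1590576171875), (70.72077941894531, 75.99079895019531), 87.15218353271484)
0.131 (array([ 0.51757336, -0.30168258]), np.float64(0.0013682562483881902))
0.135 (array([ 0.51602364, -0.30168153]), np.float64(0.0017973830408121692))
0.139 (array([ 0.5144744 , -0.30168047]), np.float64(0.002226036691094644))
0.145 (array([ 0.51215154, -0.30167884]), np.float64(0.0028771449444470916))
```

>>> servo_tool(
  series="-0.004 0.045 0 0 0 0 0; -0.008 0.09 0 0 0 0 0; -0.012 0.135 0 0 0 0 0; -0.016 0.18 0 0 0 0 0; -0.02 0.225 0 0 0 0 0",
)

```text
clock: 22.3
position: [0.5138, -0.0741, 0.2453]
ee_rot: [-0.001, -0.002, 1.0, 0.001]
contact_force: [1.3, 0.1, -0.4]
width: 0.0851
gripper_force: 0.0
```

>>> servo_tool(
  series="-0.004 0.045 0 0 0 0 0; -0.008 0.09 0 0 0 0 0; -0.012 0.135 0 0 0 0 0; -0.016 0.18 0 0 0 0 0; -0.02 0.225 0 0 0 0 0",
)

```text
clock: 22.8
position: [0.5328, 0.1511, 0.2453]
ee_rot: [-0.001, -0.002, 1.0, -0.0]
contact_force: [0.4, 0.2, -0.2]
width: 0.0852
gripper_force: 0.0
```

>>> servo_tool(
  series="-0.003 0.035 0 0 0 -5 0; -0.006 0.07 0.01 0 0 -10 0; -0.009 0.1 0.03 0 0 -16 0; -0.012 0.122 0.05 0 0 -21 0.3; -0.012 0.122 0.07 0 0 -21 0.4",
)

```text
clock: 23.3
position: [0.5444, 0.2743, 0.1741]
ee_rot: [-0.001, -0.186, 0.983, 0.001]
contact_force: [0.3, -0.7, -1.1]
width: 0.0591
gripper_force: 0.0
```

>>> servo_tool(
  series="0 0 0 0 0 0 0.4; 0 0 0 0 0 0 0.4",
)

```text
clock: 23.5
position: [0.5444, 0.2709, 0.1759]
ee_rot: [-0.001, -0.184, 0.983, -0.0]
contact_force: [0.2, -0.5, -0.2]
width: 0.0512
gripper_force: 0.0
```

Run:
```python
from h import *
s=manip.get_state(); print(s['clock'],s['position'],s['width'],s['qpos'],s['ee_rot'])
I=eyes.camera_info('wrist')
im=cv2.cvtColor(eyes.get_image('wrist'),cv2.COLOR_RGB2BGR); cv2.imwrite('pics/w11.png',im)
p=proj(I,[[.547,.270,.018],[.619,.298,.037]]); print(p)
u,v=p[0].astype(int); x0,y0=u-70,v-70; print(x0,y0)
a=cv2.resize(im[y0:y0+140,x0:x0+110],None,fx=4,fy=4,interpolation=cv2.INTER_CUBIC)
o=cv2.imread('pics/w10.png')[180:320,287:347]
b=cv2.resize(o,None,fx=4,fy=4,interpolation=cv2.INTER_CUBIC)
cv2.imwrite('pics/c11.png',np.hstack([a,b])); print(a.shape,b.shape)
```

```text
23.5 [0.5443581  0.27087536 0.17586893] 0.05117558686717369 [ 3.47327055e-01  3.60887189e-01  1.51883460e+00  2.46677479e-05
  1.26488115e+00 -1.59355621e+00] [-1.48726705e-03 -1.83985383e-01  9.82927827e-01 -2.31588256e-04]
[[315.10198108 223.44212074]
 [315.1973086  313.65845377]]
245 153
(560, 440, 3) (560, 240, 3)
```

View pics/c11.png

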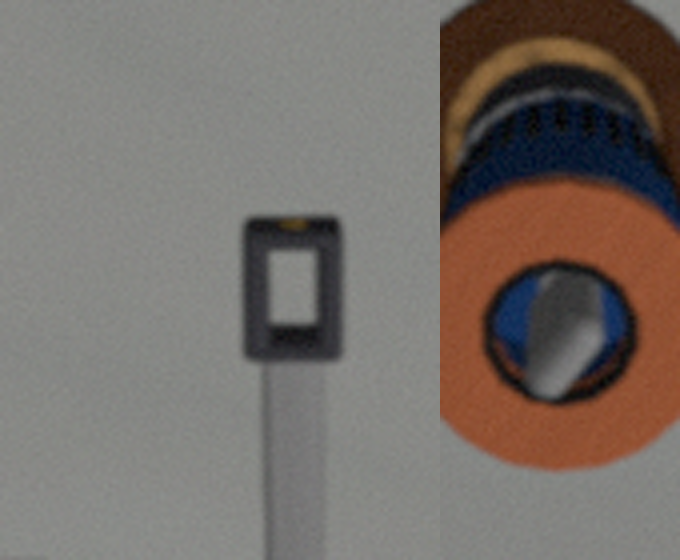

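Run:
```python
from h import *
I=eyes.camera_info('wrist')
f=lambda L:[((x+.5)/4-.5+245,(y+.5)/4-.5+153) for x,y in L]
P=[at(I,p,.018) for p in f([(243.5,295),(342,295),(293,231),(293,360)])]
print(np.round(P,4),np.mean(P[:2],0),np.mean(P[2:],0),np.linalg.norm(P[1]-P[0]),np.linalg.norm(P[3]-P[2]))
a,b=[at(I,p,.007) for p in f([(294.5,375),(295.2,555)])]; print('arm yaw',np.degrees(np.arctan2(*(b-a)[1::-1])))
s=manip.get_state(); r=rot(s['ee_rot']).as_matrix(); print('closing yaw',np.degrees(np.arctan2(r[1,1],r[0,1])), 'shift tool',delta([*((np.mean(P,0))[:2]),s['position'][2]]))
# tang silhouette fits; reconstruct the wrist pose at w10/w6 from eye offsets (tool yaw 90)
off=np.array([-.078,-.0002,.1423]); q0=[0.10898,0.69899,0.69861,0.10712]
for name,tcp,c0,hole in (('w6',[.4934,-.3014,.2319],None,.0235),('w10',[.4949,-.3012,.2471],None,.0125)):
    J=dict(I); J['eye']=np.array(tcp)+off; J['orientation']=np.array([0.10778,0.69854,0.69913,0.10796])
    im=cv2.GaussianBlur(cv2.imread(f'pics/{name}.png'),(3,3),0).astype(float)
    K=4; im=cv2.resize(im[170:320,260:380],None,fx=K,fy=K,interpolation=cv2.INTER_CUBIC)
    g=lambda Q:K*(proj(J,Q)-[260,170])+1.5
    grey=((im[...,0]-im[...,2])<30)&(np.abs(im[...,1]-im[...,2])<25)&(im.sum(2)>190)
    def run(p):
        c=np.array(p[:2]); rr=np.radians(p[2]); ux=np.array([np.cos(rr),np.sin(rr)]);uy=np.array([-ux[1],ux[0]])
        m=np.zeros(grey.shape,np.uint8); pts=[]
        for z,h in ((.135,1),(.148,1),(.152,.85),(.155,.5)):
            pts+=[[*(c+A*ux+B*uy),z] for A in (.009*h,-.009*h) for B in (.004*h,-.004*h)]
        cv2.fillConvexPoly(m,cv2.convexHull(np.float32(g(pts))).astype(np.int32),1); return m>0
    ref=np.zeros(grey.shape,np.uint8); v=g([[.514,-.301,.145]])[0]
    cv2.circle(ref,(int(v[0]),int(v[1])),60,1,-1)
    top=g([[.514,-.301,.137]])[0][1]; ref[:int(top)]=0; ref=ref>0
    best=[]
    for y in range(-64,0,3):
      for x in np.arange(.510,.5181,.001):
        for yy in np.arange(-.305,-.2969,.001):
          m=run((x,yy,y))&ref; G=grey&ref
          best.append(((m&G).sum()/(m|G).sum(),y,round(x,3),round(yy,3)))
    best.sort(reverse=True); print(name,grey[ref].mean(),best[:6])
```

```text
[[0.5539 0.2633 0.018 ]
 [0.5461 0.2834 0.018 ]
 [0.5367 0.2682 0.018 ]
 [0.5639 0.2788 0.018 ]] [0.55000405 0.27335052 0.018     ] [0.55027789 0.27351566 0.018     ] 0.02147375997027148 0.029185676339010955
arm yaw 21.451921789602938
closing yaw 111.17507500156472 shift tool [-5.67697218e-03  6.21731246e-04 -3.04397815e-06]
w6 0.5081150159744409 [(np.float64(0.8258486190174995), -22, np.float64(0.517), np.float64(-0.3)), (np.float64(0.8235170823726682), -22, np.float64(0.518), np.float64(-0.3)), (np.float64(0.8127805086556956), -19, np.float64(0.518), np.float64(-0.3)), (np.float64(0.812385039852851), -25, np.float64(0.517), np.float64(-0.3)), (np.float64(0.8115070845856591), -19, np.float64(0.517), np.float64(-0.3)), (np.float64(0.80592714550319), -25, np.float64(0.516), np.float64(-0.3))]
w10 0.468048128342246 [(np.float64(0.8097146899316199), -22, np.float64(0.517), np.float64(-0.3)), (np.float64(0.802708381975251), -22, np.float64(0.518), np.float64(-0.3)), (np.float64(0.8001893939393939), -22, np.float64(0.516), np.float64(-0.3)), (np.float64(0.7982812126999284), -19, np.float64(0.517), np.float64(-0.3)), (np.float64(0.7955373406193078), -25, np.float64(0.517), np.float64(-0.3)), (np.float64(0.7951865222623345), -19, np.float64(0.516), np.float64(-0.3))]
```

Run:
```python
from h import *
I=eyes.camera_info('wrist')
off=np.array([-.078,-.0002,.1423])
for name,tcp,c,dz in (('w4',[.4492,.0436,.2319],[.452,.0428],0),('w6',[.4934,-.3014,.2319],[.514,-.3006],.042),('w10',[.4949,-.3012,.2471],[.514,-.3006],.042)):
    J=dict(I); J['eye']=np.array(tcp)+off; J['orientation']=np.array([0.10778,0.69854,0.69913,0.10796])
    im=cv2.imread(f'pics/{name}.png'); u,v=proj(J,[*c,.111+dz])[0]
    x0,y0=int(u)-15,int(v)-15; K=8
    p=cv2.resize(cv2.GaussianBlur(im,(3,3),0)[y0:y0+30,x0:x0+30],None,fx=K,fy=K,interpolation=cv2.INTER_CUBIC).astype(float)
    r=p[...,2]; b=p[...,0]
    w=np.zeros(r.shape,np.uint8); cv2.circle(w,(int((u-x0+.5)*K),int((v-y0+.5)*K)),int(10*K),1,-1)
    for t in (85,95,105,115):
        m=((r>t)&(b-r<25)&(np.abs(p[...,1]-r)<20)&(w>0)).astype(np.uint8)
        n,L,S,C=cv2.connectedComponentsWithStats(m)
        if n<2: continue
        k=1+np.argmax(S[1:,4]); ys,xs=np.where(L==k)
        Q=np.array([at(J,((x+.5)/K-.5+x0,(y+.5)/K-.5+y0),.111+dz)[:2] for x,y in zip(xs[::5],ys[::5])])
        e,V=np.linalg.eigh(np.cov((Q-Q.mean(0)).T)); d=V[:,1]
        print(name,t,S[k,4],Q.mean(0).round(4),'len,wid mm',(np.sqrt(12*e[::-1])*1e3).round(1),'yaw',round(np.degrees(np.arctan(d[1]/d[0])),1))
```

```text
w4 85 7573 [0.4529 0.045 ] len,wid mm [13.5  5.4] yaw -34.8
w4 95 6131 [0.4529 0.0453] len,wid mm [13.   4.5] yaw -35.0
w4 105 4596 [0.4528 0.0457] len,wid mm [12.6  3.5] yaw -35.0
w4 115 2632 [0.4527 0.0461] len,wid mm [12.2  2.2] yaw -36.1
w6 85 9535 [ 0.5144 -0.3   ] len,wid mm [13.6  5.3] yaw -36.0
w6 95 7963 [ 0.5145 -0.2998] len,wid mm [13.7  4.4] yaw -36.2
w6 105 6255 [ 0.5146 -0.2996] len,wid mm [13.5  3.6] yaw -36.4
w6 115 3921 [ 0.5145 -0.2991] len,wid mm [13.2  2.4] yaw -36.5
w10 85 8950 [ 0.5144 -0.3   ] len,wid mm [14.2  5.3] yaw -36.2
w10 95 7314 [ 0.5144 -0.2997] len,wid mm [14.   4.4] yaw -36.3
w10 105 5523 [ 0.5143 -0.2994] len,wid mm [13.6  3.4] yaw -35.9
w10 115 3269 [ 0.5142 -0.299 ] len,wid mm [13.   2.2] yaw -35.7
```

>>> servo_tool(
  series="-0.005 0.001 0.04 0 0 0 0.5; -0.005 0.001 0.08 0 0 0 0.5; -0.005 0.001 0.12 0 0 0 0.5; -0.005 0.001 0.15 0 0 0 0.5; -0.005 0.001 0.164 0 0 0 0.5",
  squeeze=50,
)

```text
clock: 24.05
position: [0.5484, 0.2727, 0.0116]
ee_rot: [-0.001, -0.183, 0.983, -0.0]
contact_force: [-0.7, 0.7, -0.2]
width: 0.0429
gripper_force: 0.0
```

>>> servo_tool(
  series="0 0 0.003 0 0 0 0.5; 0 0 0.006 0 0 0 0.5; 0 0 0.009 0 0 0 0.5; 0 0 0.01 0 0 0 0.5; 0 0 0.01 0 0 0 0.5",
)

```text
clock: 24.55
position: [0.5497, 0.2739, 0.0042]
ee_rot: [0.001, -0.184, 0.983, 0.0]
contact_force: [0.2, 0.0, 0.2]
width: 0.0426
gripper_force: 0.0
```

>>> servo_tool(
  series="0 0 0 0 0 0 0.6; 0 0 0 0 0 0 0.7; 0 0 0 0 0 0 0.8; 0 0 0 0 0 0 0.9; 0 0 0 0 0 0 0.95",
)

```text
clock: 25.05
position: [0.5495, 0.2738, 0.0038]
ee_rot: [0.0, -0.184, 0.983, 0.0]
contact_force: [-1.2, 0.4, 4.9]
width: 0.0202
gripper_force: 50.9
```

>>> servo_tool(
  series="0 0 -0.02 0 0 0 0.95; 0 0 -0.06 0 0 8 0.95; 0 0 -0.1 0 0 16 0.95; 0 0 -0.14 0 0 24 0.95; 0 0 -0.18 0 0 32 0.95",
)

```text
clock: 25.55
position: [0.5485, 0.2734, 0.1841]
ee_rot: [-0.001, 0.097, 0.995, -0.0]
contact_force: [0.6, 0.3, -0.8]
width: 0.0202
gripper_force: 50.3
```

>>> servo_tool(
  series="0 0 -0.02 0 0 8 0.95; 0 0 -0.02 0 0 16 0.95; 0 0 -0.02 0 0 24 0.95; 0 0 -0.02 0 0 25.4 0.95; 0 0 -0.02 0 0 25.4 0.95",
)

```text
clock: 26.05
position: [0.5488, 0.2735, 0.2026]
ee_rot: [-0.001, 0.31, 0.951, -0.0]
contact_force: [0.7, 0.6, -1.4]
width: 0.0205
gripper_force: 50.3
```

Run:
```python
from h import *
s=manip.get_state(); r=rot(s['ee_rot']).as_matrix()
print(s['clock'],s['position'],s['width'],s['contact_force'],np.degrees(np.arctan2(r[1,1],r[0,1])),s['qpos'])
print(delta([.5145,-.3012,s['position'][2]]))
```

```text
26.05 [0.54877009 0.27350307 0.2026098 ] 0.02051517834866759 [ 0.73528481  0.61915849 -1.37806305] 53.91575665026266 [ 3.48889107e-01  3.50112460e-01  1.46683286e+00  7.37187289e-05
  1.32594295e+00 -5.92135877e-01]
[-3.10790106e-01 -4.84631306e-01  2.58479522e-04]
```

>>> servo_tool(
  series="-0.025 -0.039 0 0 0 0 0.95; -0.05 -0.078 0 0 0 0 0.95; -0.075 -0.117 0 0 0 0 0.95; -0.1 -0.156 0 0 0 0 0.95; -0.125 -0.195 0 0 0 0 0.95",
)

```text
clock: 26.55
position: [0.5343, 0.0408, 0.2029]
ee_rot: [-0.0, 0.309, 0.951, -0.0]
contact_force: [-0.1, 0.6, -0.4]
width: 0.0208
gripper_force: 50.2
```

>>> servo_tool(
  series="-0.025 -0.039 0 0 0 0 0.95; -0.05 -0.078 0 0 0 0 0.95; -0.075 -0.117 0 0 0 0 0.95; -0.1 -0.156 0 0 0 0 0.95; -0.125 -0.195 0 0 0 0 0.95",
)

```text
clock: 27.05
position: [0.52, -0.1905, 0.2029]
ee_rot: [-0.0, 0.31, 0.951, 0.0]
contact_force: [1.0, 0.5, -1.3]
width: 0.0207
gripper_force: 50.2
```

>>> servo_tool(
  series="-0.025 -0.039 0 0 0 0 0.95; -0.05 -0.078 0 0 0 0 0.95; -0.061 -0.0945 0 0 0 0 0.95; -0.061 -0.0945 0 0 0 0 0.95; -0.061 -0.0945 0 0 0 0 0.95",
)

```text
clock: 27.55
position: [0.5136, -0.3002, 0.2026]
ee_rot: [-0.001, 0.311, 0.951, 0.001]
contact_force: [-0.0, 0.5, -1.8]
width: 0.0204
gripper_force: 50.2
```

Run:
```python
from h import *
s=manip.get_state(); r=rot(s['ee_rot']).as_matrix()
print(s['clock'],s['position'],s['width'],s['contact_force'],np.degrees(np.arctan2(r[1,1],r[0,1])),s['qpos'])
print(delta([.5145,-.3012,s['position'][2]]))
I=eyes.camera_info('wrist')
im=cv2.cvtColor(eyes.get_image('wrist'),cv2.COLOR_RGB2BGR); cv2.imwrite('pics/w12.png',im)
hsv=cv2.cvtColor(im,cv2.COLOR_BGR2HSV); u,v=proj(I,[.5145,-.301,.135])[0].astype(int); print(u,v)
k=np.zeros(hsv.shape[:2],np.uint8); cv2.circle(k,(u,v),75,1,-1)
m=((hsv[...,0]<14)&(hsv[...,1]>90)&(hsv[...,2]>100)).astype(np.uint8)*k
c=max(cv2.findContours(m,0,1)[0],key=cv2.contourArea)[:,0]; print(len(c),c.min(0),c.max(0))
c=cv2.convexHull(c)[:,0]; c=c[c[:,1]<v-5]; print(circ(I,c,.135,.03))
```

```text
27.55 [ 0.51362595 -0.30020028  0.20259808] 0.020403963763247643 [-0.02830541  0.49549428 -1.82891776] 53.8110359227161 [-6.46628554e-01  3.23615838e-01  1.50741032e+00  1.31482199e-03
  1.31281114e+00 -1.58614664e+00]
[-1.29570256e-03 -2.90760915e-04 -3.26246570e-06]
317 258
332 [272 214] [365 290]
(array([ 0.51655211, -0.30133852]), np.float64(0.0009293783390873361))
```

>>> servo_tool(
  series="-0.001 0 0.015 0 0 0 0.95; -0.001 0 0.03 0 0 0 0.95; -0.001 0 0.038 0 0 0 0.95; -0.001 0 0.041 0 0 0 0.95; -0.001 0 0.041 0 0 0 0.95",
)

```text
clock: 28.1
position: [0.5149, -0.3006, 0.1622]
ee_rot: [-0.0, 0.31, 0.951, 0.0]
contact_force: [0.3, -0.8, -1.0]
width: 0.0208
gripper_force: 50.2
```

>>> servo_tool(
  series="0 0 0.002 0 0 0 0.95; 0 0 0.004 0 0 0 0.95; 0 0 0.006 0 0 0 0.95; 0 0 0.007 0 0 0 0.95; 0 0 0.007 0 0 0 0.95",
)

```text
clock: 28.6
position: [0.5146, -0.3016, 0.1551]
ee_rot: [-0.0, 0.311, 0.95, 0.0]
contact_force: [-0.3, 0.1, -1.4]
width: 0.0208
gripper_force: 50.2
```

>>> servo_tool(
  series="0 0 0.002 0 0 0 0.95; 0 0 0.004 0 0 0 0.95; 0 0 0.005 0 0 0 0.95; 0 0 0.005 0 0 0 0.95",
)

```text
clock: 29.0
position: [0.5146, -0.3015, 0.15]
ee_rot: [-0.0, 0.311, 0.951, 0.0]
contact_force: [1.4, -0.2, -1.2]
width: 0.0206
gripper_force: 50.2
```

>>> servo_tool(
  series="0 0 0.002 0 0 0 0.95; 0 0 0.004 0 0 0 0.95; 0 0 0.006 0 0 0 0.95; 0 0 0.008 0 0 0 0.95; 0 0 0.008 0 0 0 0.95",
)

```text
clock: 29.5
position: [0.5145, -0.3014, 0.1419]
ee_rot: [-0.0, 0.311, 0.951, 0.0]
contact_force: [-0.0, 0.3, -1.3]
width: 0.0205
gripper_force: 50.2
```

Sliding on freely. About 3 mm remain.

>>> servo_tool(
  series="0 0 0.001 0 0 0 0.95; 0 0 0.002 0 0 0 0.95; 0 0 0.003 0 0 0 0.95; 0 0 0.004 0 0 0 0.95; 0 0 0.004 0 0 0 0.95",
)

```text
clock: 30.0
position: [0.5148, -0.3017, 0.1388]
ee_rot: [0.0, 0.311, 0.951, -0.0]
contact_force: [-0.6, 0.1, 2.7]
width: 0.0206
gripper_force: 50.7
```

>>> servo_tool(
  series="0 0 0.001 0 0 0 0.95; 0 0 0.001 0 0 0 0.95; 0 0 0.001 0 0 0 0.7; 0 0 0.001 0 0 0 0.5; 0 0 0.001 0 0 0 0.4",
)

```text
clock: 30.5
position: [0.5147, -0.3015, 0.1369]
ee_rot: [-0.0, 0.311, 0.951, 0.0]
contact_force: [-0.0, 0.5, -0.1]
width: 0.0508
gripper_force: 0.0
```

>>> servo_tool(
  series="0 0 0 0 0 0 0.4; 0 0 -0.03 0 0 0 0.4; 0 0 -0.07 0 0 0 0.4; 0 0 -0.11 0 0 0 0.4; 0.02 0 -0.13 0 0 0 0.4",
)

```text
clock: 31.0
position: [0.5012, -0.2919, 0.2705]
ee_rot: [0.003, 0.311, 0.95, -0.001]
contact_force: [-0.0, -0.2, -0.6]
width: 0.0511
gripper_force: 0.0
```

>>> servo_tool(
  series="0 0 0 0 0 0 0.4; 0 0 0 0 0 0 0.4; 0 0 0 0 0 0 0.4",
)

```text
clock: 31.3
position: [0.4983, -0.2896, 0.2657]
ee_rot: [-0.001, 0.311, 0.95, 0.0]
contact_force: [0.5, 0.4, -0.0]
width: 0.0512
gripper_force: 0.0
```

Run:
```python
from h import *
s=manip.get_state(); print(s['clock'],s['position'],s['width'],s['contact_force'])
I=eyes.camera_info('wrist')
im=cv2.cvtColor(eyes.get_image('wrist'),cv2.COLOR_RGB2BGR); cv2.imwrite('pics/w13.png',im)
# seated check: overlay model hub top/knob height; orange lid ring, hub dark mask
hsv=cv2.cvtColor(im,cv2.COLOR_BGR2HSV)
u,v=proj(I,[.5145,-.3015,.153])[0].astype(int)
k=np.zeros(hsv.shape[:2],np.uint8); cv2.circle(k,(u,v),30,1,-1)
m=((im.max(2)<75)&(hsv[...,1]<110)).astype(np.uint8)*k
m=cv2.morphologyEx(m,cv2.MORPH_CLOSE,np.ones((9,9),np.uint8))
c=max(cv2.findContours(m,0,1)[0],key=cv2.contourArea); r=cv2.minAreaRect(c); print(u,v,r,at(I,r[0],.153))
P=np.array([at(I,p,.153) for p in cv2.boxPoints(r)]); print(np.linalg.norm(P-np.roll(P,1,0),axis=1), [np.degrees(np.arctan2(*(b-a)[1::-1])) for a,b in zip(P[:2],P[1:3])])
m=((hsv[...,0]<22)&(hsv[...,1]>70)).astype(np.uint8)
q=proj(I,[.5145+.078*np.cos(-.62),-.3015+.078*np.sin(-.62),.172])[0]; print('knob pred',q)
w=im[max(0,int(q[1])-12):int(q[1])+12,int(q[0])-12:int(q[0])+12] if q[1]<480 else None
print(None if w is None else (w[8:16,8:16].mean((0,1)),w[0].mean(0)))
```

```text
31.3 [ 0.49834674 -0.28962053  0.2656518 ] 0.05118880621848633 [ 0.4831812   0.38405981 -0.02484276]
317 260 ((319.0, 258.5), (41.0, 34.0), 90.0) [ 0.5136262  -0.29960306  0.153     ]
[0.03324737 0.02534671 0.03325047 0.02632093] [np.float64(53.794903261611644), np.float64(-35.26620997993288)]
knob pred [318.82864668 362.52304892]
(array([ 38.1875  ,  73.046875, 108.890625]), array([29.08333333, 56.45833333, 84.        ]))
```

```bash
python3 -c "
from rig import manip
print(manip.sign_off())"
```

```text
the job is handed in; nothing more can be done
None
```

The mill is assembled in its stand (cup, body, lid, then crank on the tang and down on the lid), everything is released, and I handed the job in at about 31 s; the sign-off returned no verdict, and my last check of the crank used image measurements and contact forces rather than a viewed picture.

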